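# Load a denture cast into the pressure pot and lock the lid

### The arm

A 6-joint arm with a two-finger parallel gripper is mounted at the origin on the work surface. World frame = base frame: x ahead of the robot, y to its left, z up, the work surface at z = 0. Lengths are in mm, angles in rad, forces in N, time in s.
With the tool pointing down it reaches from about 200 to 875 mm from the base axis. Payload 3.4 kg.
Tool frame: the origin (TCP) lies at the very end of the fingers, on their centre line; the grasp point (between the pads) lies manip.pinch_z behind it (manip.pinch_z is the distance from the TCP to the grasp point, in mm); z points along the fingers, y is the direction in which the jaws open and shut (so a half turn about z gives the same grasp; the last joint's range is limited). The gripper opens to 94 mm and grips with 3 to 60 N. Pads are 16 mm wide; open, the fingers measure 119 mm over their backs; the gripper's body (75 mm by 177 mm) begins 78 mm behind the grasp point.
Start: joints at [-0.121, 0.276, 1.505, -0, 1.361, -0.121], TCP at [575.035, -0.01, 205.493] pointing down, gripper open.
Joint ranges: [-2.89, 2.89], [-0.75, 2.08], [0.22, 2.7], [-1.18, 4.32], [0.11, 2.71], [-2.7, 2.7]. Speed limits (rad/s): [2.57, 2.57, 3.14, 3.14, 3.14, 3.14].

### API

Orientations are given as [roll, pitch, yaw] about the fixed x, y, z axes, in that order (R = Rz(yaw) Ry(pitch) Rx(roll)).
In Python, from station import manip gives the robot as it stands.
- The arm moves only by the tool move_arm, never from a script. Its argument "moves" is a list of rows, each an object of numbers: "rx", "ry", "rz": the turn, a rotation vector about the tool's x, y, z scaled (see below); "x", "y", "z": the shift along the tool's x, y, z scaled (see below); "claw": the opening, from -1 (shut) to 1 (fully open), so that 0 is half open. A call has 1 to 20 rows; each row is the pose to reach, as a shift and turn from the pose measured when the call began, along the tool's axes at that moment, turning the shorter way round; what a row does not reach only later rows make up. The controller multiplies each number of a shift by 0.1 m and each number of a turn by 360 degrees. A row lasts 1/8 s, in which the tool goes at most 62.5 mm and 10.7 degrees, less where a joint would pass 70% of its speed; a pose out of reach is approached as far as the arm can. A call with a number of a shift or a turn outside -1 to 1 is refused whole. A call with a gripper value outside its range is refused whole. The fingers move at their own pace and stop on an object; the grip force is fixed at half the most. Time passes only in rows, so rows that repeat a pose let the fingers close. It gives the time, the measured TCP pose, the force and the opening at its end, in the units of the state.
- manip.get_state(): the state, without advancing time (a new reading comes with each control period).
- manip.capture(name): name is "scene" or "side" or "wrist"; returns (picture, depth): 420x560x3 uint8, red, green, blue; 420x560 float32, mm along the optical axis (not along the pixel's ray), 0 where there is no reading.
- manip.get_calibration(name): a dict with "fovy" (degrees; the focal length in pixels is half the picture's height over the tangent of half this angle, whatever the lens; pixels are square), "cx", "cy" (the principal point, pixels), "R" (3x3) and "t" (3): a world point X has camera coordinates R X + t. Camera axes: x right, y down, z forward; pixel columns grow to the right and rows downward; lengths in mm; the calibration is good to about 2 mm. A picture is of the moment at which its call begins: read the wrist's pose just before it. get_calibration takes no time and is no camera call; for the wrist camera it gives the pose at the moment of the call.
- manip.close_job(): hands the job in, once; it reports no verdict.
The state is a dict: "time": time; "qpos": joint angles; "dq": joint speeds; "joint_efforts": joint torques, N m; "position": TCP position; "tool_rot": TCP orientation; "wrist_force": force on the tool from outside, world axes, zero at the start; "wrist_torque": the same for the moment, N m; "finger_gap": opening from 0.0 (shut) to 1.0 (fully open).
Only numpy, scipy, OpenCV 4.12 (cv2) and the standard library are available. Lean on these libraries where they do the work, as an engineer would, in place of code of your own. Each camera call takes 0.05 s, during which the arm holds its last target.

### The job

The denture on its plaster cast is ready to cure: nudge that cast out of its tight row in the tray, pick it up by its plaster base without touching the denture, and set it down gently, base down, inside the pressure pot. Then lower the lid into the pot's collar and let go of it, and take its bar handle again near one end to turn the lid clockwise until it is tight and stops fully home. Leave the two bare casts in the tray and the other things on the counter where they are.

Things in the scene. Friction and masses are not known exactly. Their poses are not given: they have to be found in the camera images.
- tray: Shallow grey work tray fixed on the counter, 224 (x) x 290 (y) x 22 mm high, walls and floor 4 mm thick; origin under its centre. Three casts of one size stand in it in a row along its y, touching (gaps under 1 mm), each 94 mm long along its x; the denture cast may be any of them. Free tray floor: about 60 mm at both x ends of the casts, so that one can be pushed out of the row along x, and 50 mm at both y ends.
- cast_a_mid (a point): Middle of the base of the cast with the denture, 13 mm above its underside, z up. The base is a plaster block with upright sides, 94 (x) x 60 (y) x 26 mm high, about 0.3 kg; at the start its axes are the tray's. It slides on the tray under about 2 N. The denture on top reaches 37 mm above the underside and stays at least 11 mm inside the base's x ends and 2 mm inside its y sides.
- cast_b_mid (a point): Plaster cast without a denture: the same base as cast_a (94 x 60 x 26 mm), with only a low smooth horseshoe ridge on top, 31 mm high in all. The point is the middle of its base, 13 mm above its underside; same axes as cast_a.
- cast_c_mid (a point): Plaster cast without a denture: the same base as cast_a (94 x 60 x 26 mm), with only a low smooth horseshoe ridge on top, 31 mm high in all. The point is the middle of its base, 13 mm above its underside; same axes as cast_a.
- denture_top (a point): Top of the denture's teeth over the middle of its cast, 37 mm above the cast's underside. The denture is a horseshoe of white teeth, 70 x 51 mm, fixed on its cast; it must not be touched.
- pot: Round aluminium pressure pot fixed on the counter, 194 mm across, rim 112 mm high; origin under its centre, z up. Two black side handles point along its +x and -x (to 115 mm from the axis, 82 mm high). Inside, a flat perforated grid lies 50 mm above the counter in a bore 148 mm across.
- pot_grid (a point): Centre of the top of the grid inside the pot, where the cast is to lie (any heading), 62 mm below the rim.
- pot_ledge (a point): Centre of the pot's collar, level with the ring-shaped ledge that the lid's underside rests on, 94 mm above the counter (a springy seal, it gives up to 2 mm); axes as the pot's. Above the ledge the collar is 182 mm across, with four lugs pointing inward to 163 mm across, each 40 degrees wide, centred at 45, 135, 225 and 315 degrees from x; the gaps between them are centred on x and y. The lugs' undersides are ramped.
- lid_handle (a point): Middle of the lid's black bar handle, 42 mm above the lid's underside. x runs along the bar (210 mm long, 18 mm wide and high, 21 mm of room under it), z up; a round hub 28 mm across and 22 mm high sits at its middle. The lid weighs about 0.55 kg and starts flat on the counter, handle up. The last 11 degrees of the turn grow stiff (to about 20 N at 90 mm from the axis): a grip on the hub slips.
- lid: The lid; origin at the centre of its underside, axes as lid_handle. Disc 157 mm across, 12 mm thick; four lugs 30 degrees wide, 7 mm thick at its lower edge (178 mm across), at 45, 135, 225, 315 degrees from the bar; gauge and valve up to 37 mm high. It drops into the collar with its x at 45 degrees (+-8) to the pot's x; turned 45 degrees clockwise from above it stops, fully home, x along the pot's x or y.
- bowl_mid (a point): Black rubber mixing bowl, 116 mm across, 62 mm high. A bystander; the point is its middle, half-way up.
- jar_mid (a point): White screw jar, 72 mm across, 85 mm high. A bystander; the point is its middle, half-way up.
- dropper_mid (a point): Small amber dropper bottle, 32 mm across, 75 mm high. A bystander; the point is its middle, half-way up.
Things that resemble listed ones, but are neither listed nor needed, are in the scene too. Leave any black or brown look-alike of the part that bears cast_b_mid alone. What is shaped like the lid but orange is not meant.

How it is judged:
By the outcome, as a careful person would: the job done as asked, in the order asked, and still so for the second after the job is handed in, with the robot touching nothing.
It also fails if it takes over 72 s, if anything falls off the work surface, if the arm or the gripper's body presses on something with over 40 N, if the wrist force passes 120 N, or if a joint passes its speed limit or range.

## Working session

There is one attempt and no reset: what is moved stays moved. The work goes in short steps, Python scripts to look and compute and a tool call to move; the robot and the scene stay as the last step left them, time stands still between calls to the robot, and variables do not carry over. Pictures are saved under pics/ and viewed, and the job is handed in when it is done.

Besides the shell and the picture viewer there is one more tool, called after ">>>" as a command line: name --argument value ..., lists and objects as JSON in quotes. move_arm: Moves the arm, as the interface text tells. Shifts and turns lie within -1 to 1; 1 stands for 0.1 m of shift or 360 degrees of turn. Its arguments: {"type":"object","properties":{"moves":{"type":"array","items":{"type":"object","properties":{"rx":{"type":"number"},"ry":{"type":"number"},"rz":{"type":"number"},"x":{"type":"number"},"y":{"type":"number"},"z":{"type":"number"},"claw":{"type":"number"}}}}},"required":["moves"]}

```bash
ls; mkdir -p pics; python3 - <<'E'
from station import manip
import cv2,numpy as np
print(manip.pinch_z, manip.get_state())
for n in ("scene","side","wrist"):
    c=manip.get_calibration(n); print(n,c)
    p,d=manip.capture(n); np.savez(f"pics/{n}0.npz",p=p,d=d,**{k:np.array(v) for k,v in c.items()})
    cv2.imwrite(f"pics/{n}0.png",p[:,:,::-1])
E
```

```text
pics
18.8 {'time': 0.0, 'qpos': array([-1.21008555e-01,  2.76546240e-01,  1.50610674e+00, -1.99105004e-05,
        1.36067585e+00, -1.20977769e-01]), 'dq': array([ 0.0007382 ,  0.00155344, -0.00192686, -0.00343775,  0.0018812 ,
       -0.00162716]), 'joint_efforts': array([ 1.66144628e-04, -4.04588020e+01, -2.37234324e+01,  7.02253589e-02,
        3.46444664e-02, -1.77189750e-04]), 'position': array([5.74443465e+02, 4.97109317e-02, 2.04643054e+02]), 'tool_rot': array([-3.13986682e+00, -1.90203701e-04,  1.57076955e+00]), 'wrist_force': array([-0.11572488,  0.44288881,  0.3402633 ]), 'wrist_torque': array([-0.04277124,  0.03140896, -0.02497542]), 'finger_gap': 0.99718251208581}
scene {'fovy': 44.66055956857133, 'cx': 279.03414123794005, 'cy': 197.42708933325073, 'R': array([[ 0.80105896,  0.59820534,  0.02132855],
       [ 0.37196099, -0.46954482, -0.80073259],
       [-0.46898781,  0.64936741, -0.59864214]]), 't': array([-404.91608545, -143.35309213, 1870.43706392])}
side {'fovy': 51.257729126544035, 'cx': 281.6568091001598, 'cy': 204.74337414690797, 'R': array([[ 0.75865821, -0.65134476, -0.01370133],
       [-0.49622803, -0.56410241, -0.65995925],
       [ 0.42213204,  0.50748249, -0.75117645]]), 't': array([-417.14652763,  309.89122698, 1122.78749338])}
wrist {'fovy': 63.82024112270222, 'cx': 279.5298689712946, 'cy': 211.14146449109154, 'R': array([[ 9.99999368e-01,  4.72991268e-04, -1.01978412e-03],
       [ 6.92237720e-04, -9.73868189e-01,  2.27112904e-01],
       [-8.85712896e-04, -2.27113466e-01, -9.73867901e-01]]), 't': array([-575.30094598,  -25.15908377,  388.00187156])}
```

View pics/scene0.png

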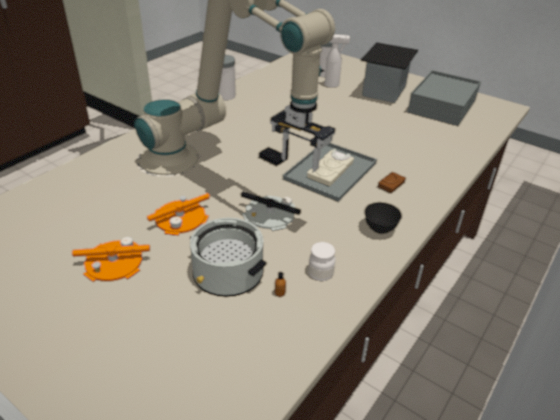

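View pics/side0.png

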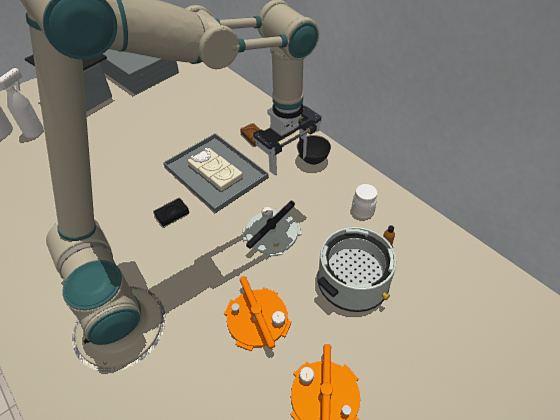

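View pics/wrist0.png

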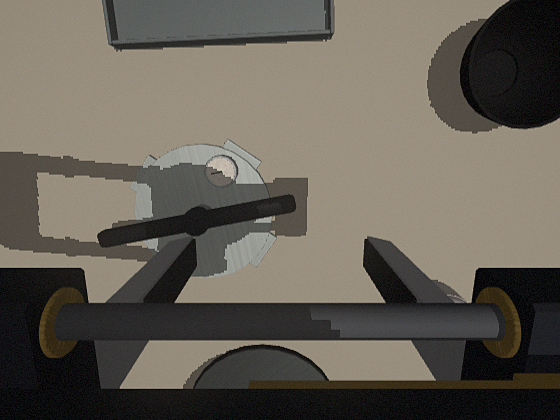

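The denture cast is the tray's end one at side (203,156) / scene (340,155). The other two tray casts, at side (213,166) and (229,178), are bare. Look-alikes are brown at side (251,133) and black at side (171,212). The lid is the silver one at side (271,231); the orange ones at (258,318) and (326,393) are not wanted. Next I take a close crop and measurements.

```bash
cat > h.py <<'E'
import numpy as np,cv2
from station import manip
def load(n):
    z=np.load(f"pics/{n}.npz"); return {k:z[k] for k in z}
def snap(n,tag):
    c=manip.get_calibration(n); p,d=manip.capture(n)
    np.savez(f"pics/{n}{tag}.npz",p=p,d=d,**{k:np.array(v) for k,v in c.items()})
    cv2.imwrite(f"pics/{n}{tag}.png",p[:,:,::-1]); return load(f"{n}{tag}")
def foc(c): return 210/np.tan(np.radians(float(c['fovy'])/2))
def ray(c,uv,z):
    uv=np.atleast_2d(np.asarray(uv,float)); f=foc(c)
    r=np.c_[(uv[:,0]-c['cx'])/f,(uv[:,1]-c['cy'])/f,np.ones(len(uv))]@c['R']
    o=-c['R'].T@c['t']; return o+r*((z-o[2])/r[:,2])[:,None]
def cloud(c):
    f=foc(c); h,w=c['d'].shape; u,v=np.meshgrid(np.arange(w),np.arange(h)); d=c['d'].astype(float)
    P=np.stack([(u-c['cx'])/f*d,(v-c['cy'])/f*d,d],-1)
    X=(P-c['t'])@c['R']; X[d==0]=np.nan; return X
def proj(c,X):
    P=np.atleast_2d(X)@c['R'].T+c['t']; return np.c_[P[:,0]/P[:,2]*foc(c)+c['cx'],P[:,1]/P[:,2]*foc(c)+c['cy']]
def crop(c,x0,y0,x1,y1,k,out):
    p=c['p'][y0:y1,x0:x1,::-1]; cv2.imwrite(out,cv2.resize(p,None,fx=k,fy=k,interpolation=cv2.INTER_CUBIC))
E
python3 - <<'E'
from h import *
c=load('side0'); X=cloud(c)
crop(c,155,125,275,215,6,'pics/crop1.png')
crop(c,220,180,410,320,4,'pics/crop2.png')
for p in [(203,156),(213,166),(229,178),(271,225),(240,190),(358,262),(365,200),(390,240),(171,212),(250,240),(298,250)]: print(p,X[p[1],p[0]].round(1))
E
```

```text
(203, 156) [505.4 359.4  34.2]
(213, 166) [502.7 295.7  34.5]
(229, 178) [511.2 217.7  31.1]
(271, 225) [480.7 -34.   48. ]
(240, 190) [509.7 157.4  23.2]
(358, 262) [ 574.3 -288.7   50.5]
(365, 200) [ 734.3 -164.    78.8]
(390, 240) [ 705.9 -292.1   36.5]
(171, 212) [292.  215.6  32.3]
(250, 240) [399.7 -39.2  52.1]
(298, 250) [ 501.6 -128.8    4.2]
```

View pics/crop1.png

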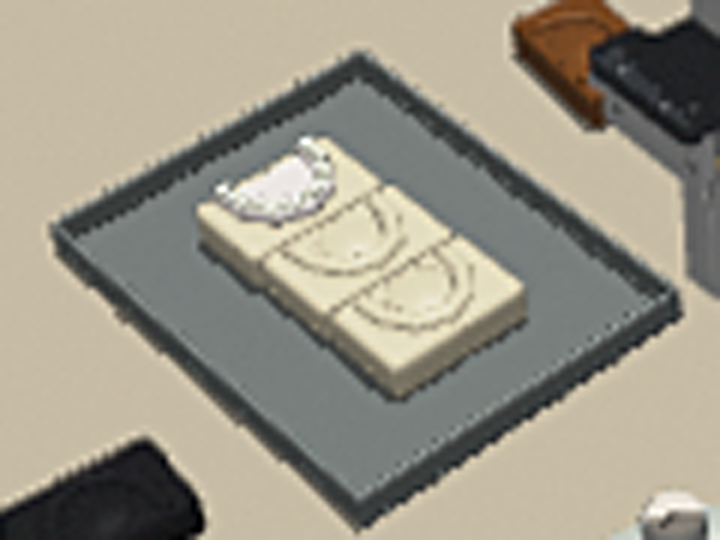

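View pics/crop2.png

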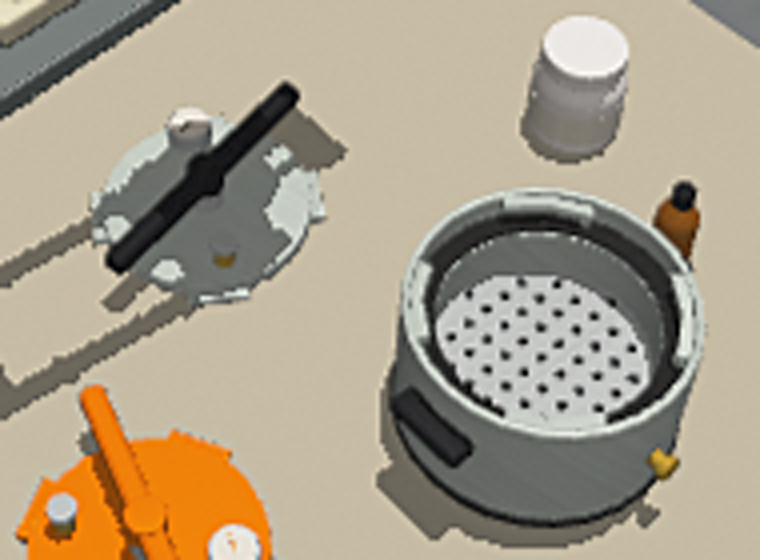

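Side picture: the denture is on the +y end cast of the row, confirmed in the crop at side (203,156), with white teeth. The silver lid is at (271,232) and the pot at (357,268). Next come rough numbers.

```bash
python3 - <<'E'
from h import *
for n in ('side0','scene0'):
    c=load(n); X=cloud(c); hsv=cv2.cvtColor(c['p'],cv2.COLOR_RGB2HSV)
    # lid handle: black pixels z 38..60 near (470,-60)
    m=(hsv[...,2]<60)&(X[...,2]>38)&(X[...,2]<62)&(np.hypot(X[...,0]-470,X[...,1]+50)<130)
    P=X[m]; 
    if len(P)>20:
        r=cv2.minAreaRect(P[:,:2].astype(np.float32)); print(n,'handle',len(P),P.mean(0),r)
    # pot rim
    m=(X[...,2]>106)&(X[...,2]<118)&(np.hypot(X[...,0]-574,X[...,1]+289)<115); P=X[m]
    A=np.c_[2*P[:,:2],np.ones(len(P))]; s=np.linalg.lstsq(A,(P[:,:2]**2).sum(1),rcond=None)[0]; print(n,'rim',len(P),s[:2],np.sqrt(s[2]+s[0]**2+s[1]**2))
    m=(X[...,2]>24)&(X[...,2]<46)&(abs(X[...,0]-505)<110)&(abs(X[...,1]-290)<130)&(hsv[...,2]>150); P=X[m]
    print(n,'casts',len(P),cv2.minAreaRect(P[:,:2].astype(np.float32)))
    print(np.percentile(P,[5,50,95],axis=0))
E
```

```text
side0 handle 401 [478.83285836 -30.8433485   49.7190381 ] ((485.8663330078125, -26.9521484375), (207.347900390625, 27.23564338684082), 14.753669738769531)
side0 rim 733 [ 551.70812451 -298.39899144] 90.25777230868417
side0 casts 1003 ((537.5504760742188, 297.466796875), (159.04537963867188, 181.8450164794922), 1.6205071210861206)
[[466.02315232 215.45523676  27.09156456]
 [505.69028961 288.92292343  31.9954676 ]
 [549.91528434 373.34486742  38.68349894]]
scene0 handle 293 [492.40567765 -29.25433525  46.83625189] ((491.35888671875, -28.690929412841797), (198.5649871826172, 28.375986099243164), 6.747581958770752)
scene0 rim 598 [ 553.65466344 -298.04738948] 91.02695900171803
scene0 casts 683 ((511.99981689453125, 299.6592712402344), (96.7501449584961, 186.70965576171875), 4.21518087387085)
[[472.62730013 213.60501375  24.83903617]
 [518.08919147 297.20402513  30.06494588]
 [554.96571047 374.44692685  37.81585181]]
```

>>> move_arm --moves '[{"x": 0.5,"y": -0.3,"z": -0.45,"claw": -1},{"x": 1,"y": -0.65,"z": -0.8,"claw": -1},{"x": 1,"y": -0.65,"z": -0.8,"claw": -1}]'

```text
schema error: expected keys rx, ry, rz, x, y, z, claw
```

>>> move_arm --moves '[{"x": 0.5,"y": 0,"z": 0,"claw": -1},{"x": 1,"y": 0,"z": 0,"claw": -1},{"x": 1,"claw": -1},{"x": 1,"claw": -1}]'

```text
schema error: expected keys rx, ry, rz, x, y, z, claw
```

```bash
python3 - <<'E'
from h import *
s=manip.get_state(); print(s['time'],s['position'],s['tool_rot'],s['dq'])
snap('wrist','1')
E
```

```text
0.15 [5.74598377e+02 5.64621384e-02 2.04829018e+02] [-3.14024958e+00 -1.72398134e-04  1.57080311e+00] [-0.00042157 -0.00080031 -0.00305383 -0.00032429 -0.00138736 -0.00124874]
```

View pics/wrist1.png

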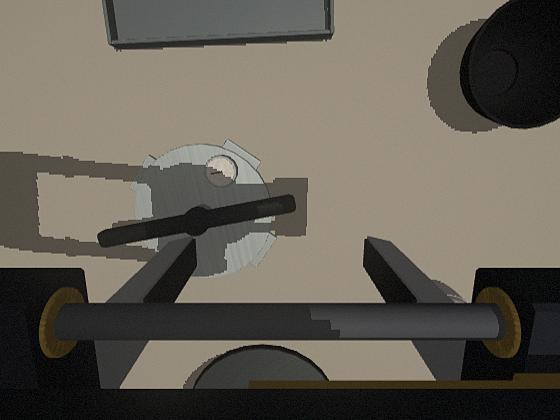

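All keys are required in each row; nothing has moved.

>>> move_arm --moves '[{"rx": 0,"ry": 0,"rz": 0,"x": 0.5,"y": -0.3,"z": -0.45,"claw": -1},{"rx": 0,"ry": 0,"rz": 0,"x": 1,"y": -0.65,"z": -0.8,"claw": -1},{"rx": 0,"ry": 0,"rz": 0,"x": 1,"y": -0.65,"z": -0.8,"claw": -1}]'

```text
time: 0.57
position: [509.1, 101.9, 287.3]
tool_rot: [3.139, -0.001, 1.573]
wrist_force: [-0.2, -0.2, -0.0]
finger_gap: 0.718
```

>>> move_arm --moves '[{"rx": 0,"ry": 0,"rz": 0,"x": 0.5,"y": 0,"z": 0,"claw": -1},{"rx": 0,"ry": 0,"rz": 0,"x": 1,"y": 0,"z": 0,"claw": -1},{"rx": 0,"ry": 0,"rz": 0,"x": 1,"y": 0,"z": 0,"claw": -1},{"rx": 0,"ry": 0,"rz": 0,"x": 1,"y": 0,"z": 0,"claw": -1}]'

```text
time: 1.08
position: [508.9, 201.1, 286.5]
tool_rot: [3.141, 0.001, 1.573]
wrist_force: [0.6, 0.6, -0.4]
finger_gap: 0.292
```

```bash
python3 - <<'E'
from h import *
s=manip.get_state(); print(s['time'],s['position'],s['tool_rot'],s['dq'])
snap('wrist','1')
E
```

```text
1.075 [508.86080943 201.06395994 286.51071361] [3.14050925e+00 8.37534436e-04 1.57337311e+00] [-0.02277492 -0.00772416  0.00317607  0.00391677 -0.00140517  0.00105995]
```

View pics/wrist1.png

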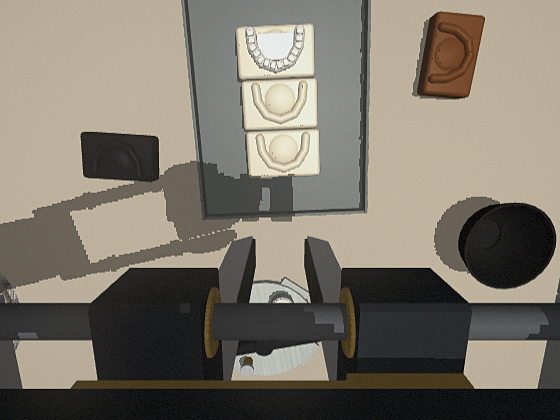

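The wrist view shows the tray with the denture cast at the top (276,52) and bare casts at (281,103) and (283,152). Brown and black look-alikes lie outside the tray at (452,55) and (120,156).

```bash
python3 - <<'E'
from h import *
c=load('wrist1'); hsv=cv2.cvtColor(c['p'],cv2.COLOR_RGB2HSV)
X=cloud(c)
m=((c['p'].min(2)>125)).astype(np.uint8)
m[:,:215]=0;m[:,345:]=0;m[185:]=0
m=cv2.morphologyEx(m,cv2.MORPH_CLOSE,np.ones((5,5)))
cn=max(cv2.findContours(m,0,2)[0],key=cv2.contourArea)
print(cv2.boundingRect(cn))
P=ray(c,cn[:,0],30)[:,:2]
print('row rect',cv2.minAreaRect(P.astype(np.float32)))
# split: edges by y bins
top=X[(m>0)]; print(np.nanpercentile(top[:,2],[5,50,95]))
crop(c,190,0,370,215,3,'pics/crop3.png')
# pixel edges at rows
for v in range(20,182,8):
    u=np.where(m[v])[0]
    if len(u): a=ray(c,[(u[0],v),(u[-1]+1,v)],30); print(v,u[0],u[-1],a[:,:2].round(1).tolist())
E
```

```text
(215, 0, 130, 185)
row rect ((510.5461730957031, 306.5099182128906), (166.3714599609375, 214.2266082763672), 0.2034458965063095)
[ 1.9944984  24.07299973 34.68066469]
20 226 344 [[447.2, 392.5], [586.3, 392.9]]
28 216 344 [[435.2, 383.9], [586.7, 384.4]]
36 216 344 [[434.8, 375.3], [587.1, 375.8]]
44 217 344 [[435.7, 366.6], [587.5, 367.1]]
52 216 344 [[434.1, 357.8], [587.9, 358.4]]
60 215 344 [[432.6, 349.0], [588.3, 349.5]]
68 215 344 [[432.2, 340.0], [588.8, 340.5]]
76 215 344 [[431.8, 331.0], [589.2, 331.5]]
84 215 344 [[431.5, 321.8], [589.6, 322.3]]
92 215 344 [[431.1, 312.6], [590.0, 313.1]]
100 215 344 [[430.7, 303.3], [590.5, 303.8]]
108 215 344 [[430.3, 293.9], [590.9, 294.4]]
116 215 344 [[429.9, 284.3], [591.4, 284.8]]
124 215 344 [[429.6, 274.7], [591.8, 275.2]]
132 215 344 [[429.2, 265.0], [592.3, 265.5]]
140 215 344 [[428.8, 255.2], [592.8, 255.7]]
148 215 344 [[428.4, 245.3], [593.2, 245.7]]
156 217 344 [[430.5, 235.2], [593.7, 235.7]]
164 217 344 [[430.1, 225.1], [594.2, 225.5]]
172 218 344 [[431.0, 214.8], [594.7, 215.3]]
180 292 344 [[526.5, 204.7], [595.2, 204.9]]
```

View pics/crop3.png

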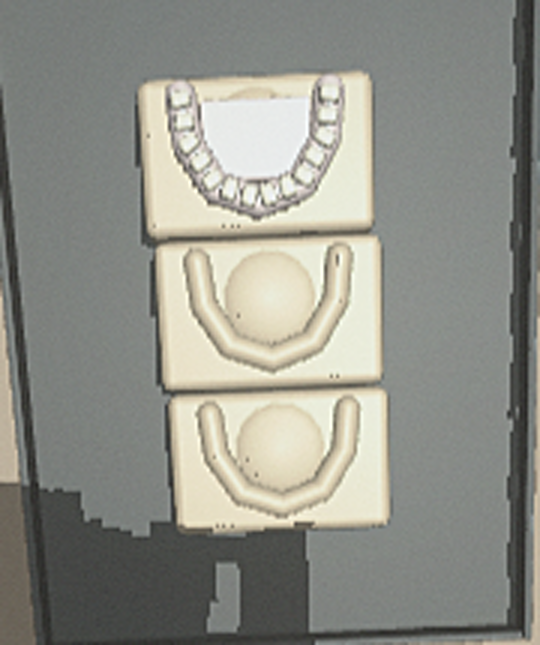

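```bash
python3 - <<'E'
from h import *
c=load('wrist1')
m=((c['p'].min(2)>150)|((c['p'][...,0]>150)&(c['p'][...,0].astype(int)-c['p'][...,2]>12))).astype(np.uint8)
m[:,:225]=0;m[:,330:]=0;m[185:]=0;m[:15]=0
for v in range(20,182,6):
    u=np.where(m[v])[0]
    if len(u)>20: a=ray(c,[(u[0]-.5,v),(u[-1]+.5,v)],30); print(v,u[0],u[-1],a[:,:2].round(1).tolist())
print('corners', ray(c,np.array([(138,85),(370,72),(374,228),(147,237),(157,242),(380,235),(388,522),(176,530)])/3+[190,0],30)[:,:2].round(1))
print('tray inner bottom',ray(c,[(190+45/3,640/3),(190+525/3,632/3)],22)[:,:2])
E
```

```text
26 244 312 [[467.5, 386.2], [548.4, 386.4]]
32 236 313 [[457.9, 379.7], [549.8, 380.0]]
38 237 313 [[459.0, 373.2], [549.9, 373.5]]
44 237 313 [[458.8, 366.7], [550.1, 367.0]]
50 237 313 [[458.6, 360.1], [550.3, 360.4]]
56 238 313 [[459.6, 353.5], [550.5, 353.8]]
62 238 313 [[459.5, 346.8], [550.6, 347.1]]
68 239 314 [[460.5, 340.1], [552.0, 340.4]]
74 239 313 [[460.3, 333.3], [551.0, 333.6]]
80 264 316 [[490.5, 326.6], [554.8, 326.8]]
86 242 316 [[463.6, 319.6], [555.0, 319.9]]
92 242 316 [[463.5, 312.7], [555.2, 313.0]]
98 243 316 [[464.5, 305.7], [555.4, 306.0]]
104 243 316 [[464.4, 298.7], [555.6, 299.0]]
110 243 316 [[464.2, 291.6], [555.8, 291.9]]
116 244 316 [[465.3, 284.5], [556.0, 284.7]]
122 244 317 [[465.2, 277.2], [557.4, 277.5]]
128 245 284 [[466.3, 270.0], [516.3, 270.1]]
134 247 318 [[468.6, 262.7], [559.1, 262.9]]
140 247 318 [[468.5, 255.3], [559.3, 255.6]]
146 247 318 [[468.3, 247.9], [559.5, 248.1]]
152 248 319 [[469.5, 240.4], [561.0, 240.6]]
158 248 319 [[469.3, 232.8], [561.3, 233.1]]
164 248 319 [[469.2, 225.2], [561.5, 225.5]]
170 249 319 [[470.3, 217.5], [561.7, 217.8]]
corners [[458.6 383.6]
 [549.4 388.6]
 [552.5 331.4]
 [460.8 327.7]
 [464.8 325.8]
 [554.9 328.7]
 [561.7 212.6]
 [470.4 208.9]]
tray inner bottom [[409.8444501  158.06739559]
 [625.68579808 162.32332411]]
```

>>> move_arm --moves '[{"rx": 0,"ry": 0,"rz": -0.029,"x": 0.3,"y": 0.2,"z": 0.1,"claw": -1},{"rx": 0,"ry": 0,"rz": -0.058,"x": 0.6,"y": 0.4,"z": 0.2,"claw": -1},{"rx": 0,"ry": 0,"rz": -0.087,"x": 1,"y": 0.69,"z": 0.4,"claw": -1},{"rx": 0,"ry": 0,"rz": -0.116,"x": 1,"y": 0.69,"z": 0.6,"claw": -1},{"rx": 0,"ry": 0,"rz": -0.145,"x": 1,"y": 0.69,"z": 0.8,"claw": -1},{"rx": 0,"ry": 0,"rz": -0.174,"x": 1,"y": 0.69,"z": 0.8,"claw": -1},{"rx": 0,"ry": 0,"rz": -0.203,"x": 1,"y": 0.69,"z": 0.8,"claw": -1},{"rx": 0,"ry": 0,"rz": -0.232,"x": 1,"y": 0.69,"z": 0.8,"claw": -1},{"rx": 0,"ry": 0,"rz": -0.257,"x": 1,"y": 0.69,"z": 0.8,"claw": -1},{"rx": 0,"ry": 0,"rz": -0.257,"x": 1,"y": 0.69,"z": 0.8,"claw": -1}]'

```text
time: 2.38
position: [578.5, 299.0, 206.6]
tool_rot: [-3.14, 0.001, -3.1]
wrist_force: [0.5, 0.5, 0.5]
finger_gap: 0.007
```

```bash
python3 - <<'E'
from h import *
s=manip.get_state(); print(s['time'],s['position'],s['tool_rot'],s['qpos'],s['finger_gap'])
snap('wrist','2')
E
```

```text
2.375 [578.46086968 298.98620195 206.5681365 ] [-3.14035473e+00  1.08038480e-03 -3.10009521e+00] [ 0.37118359  0.39064303  1.32894666 -0.00153817  1.42138172 -1.24088101] 0.007451018136804109
```

View pics/wrist2.png

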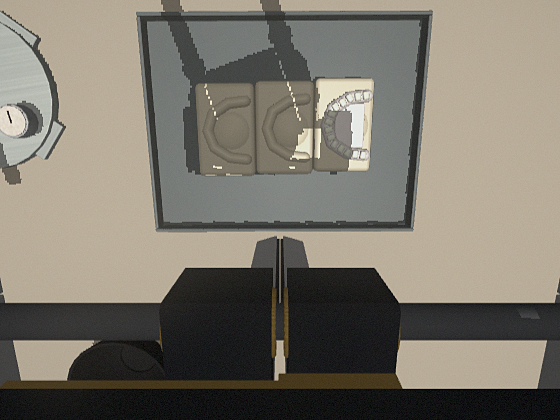

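```bash
python3 - <<'E'
from h import *
c=load('wrist2')
print('A',ray(c,[(315,80),(373,79),(374,170),(316,172)],30)[:,:2].round(1).tolist())
print('B',ray(c,[(255,82),(313,80),(314,173),(256,175)],30)[:,:2].round(1).tolist())
print('tray outer',ray(c,[(137,13),(431,11),(413,230),(157,230)],22)[:,:2].round(1).tolist())
crop(c,180,60,400,190,3,'pics/crop4.png')
E
```

```text
A [[462.4, 327.4], [459.0, 384.7], [548.6, 395.2], [553.2, 334.5]]
B [[466.7, 268.1], [462.5, 325.4], [554.4, 332.4], [559.0, 271.5]]
tray outer [[407.3, 151.4], [393.7, 436.3], [614.3, 448.1], [626.5, 161.8]]
```

View pics/crop4.png

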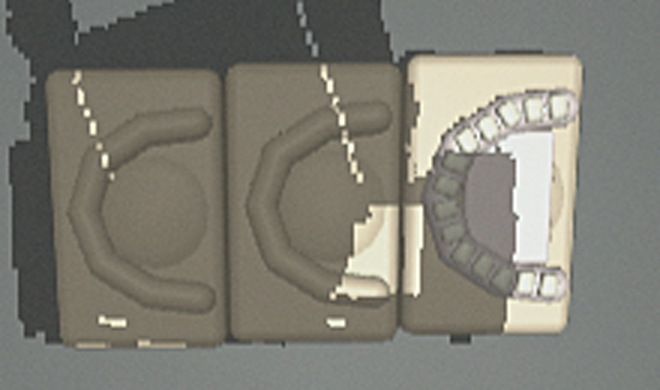

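>>> move_arm --moves '[{"rx": 0,"ry": 0,"rz": 0,"x": -0.04,"y": 0.5,"z": 0.3,"claw": -1},{"rx": 0,"ry": 0,"rz": 0,"x": -0.04,"y": 0.62,"z": 0.8,"claw": -1},{"rx": 0,"ry": 0,"rz": 0,"x": -0.04,"y": 0.62,"z": 1,"claw": -1},{"rx": 0,"ry": 0,"rz": 0,"x": -0.04,"y": 0.62,"z": 1,"claw": -1}]'

```text
time: 2.92
position: [578.9, 360.2, 104.3]
tool_rot: [-3.138, -0.003, -3.103]
wrist_force: [-0.7, -0.5, -0.0]
finger_gap: 0.002
```

```bash
python3 - <<'E'
from h import *
s=manip.get_state(); print(s['time'],s['position'],s['tool_rot'],s['finger_gap'])
snap('side','3'); c=load('side3'); crop(c,150,60,330,215,4,'pics/crop5.png')
E
```

```text
2.925 [578.89349698 360.23546766 104.29313283] [-3.13845043e+00 -2.99909549e-03 -3.10277683e+00] 0.0024151094798541455
```

View pics/crop5.png

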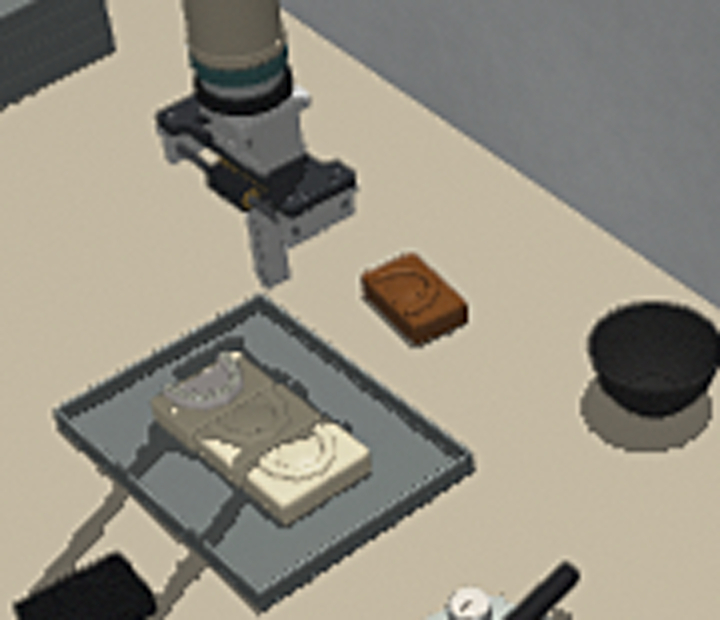

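The side crop shows the shut fingers just off the far (+x) end of the denture cast, over free tray floor. I lower them to 12 mm.

>>> move_arm --moves '[{"rx": 0,"ry": 0,"rz": 0,"x": -0.01,"y": 0.01,"z": 0.4,"claw": -1},{"rx": 0,"ry": 0,"rz": 0,"x": -0.01,"y": 0.01,"z": 0.75,"claw": -1},{"rx": 0,"ry": 0,"rz": 0,"x": -0.01,"y": 0.01,"z": 0.92,"claw": -1},{"rx": 0,"ry": 0,"rz": 0,"x": -0.01,"y": 0.01,"z": 0.92,"claw": -1}]'

```text
time: 3.48
position: [581.3, 361.3, 14.2]
tool_rot: [-3.14, -0.0, -3.103]
wrist_force: [0.1, 0.2, 0.6]
finger_gap: 0.006
```

>>> move_arm --moves '[{"rx": 0,"ry": 0,"rz": 0,"x": 0.1,"y": 0,"z": 0,"claw": -1},{"rx": 0,"ry": 0,"rz": 0,"x": 0.16,"y": 0,"z": 0,"claw": -1},{"rx": 0,"ry": 0,"rz": 0,"x": 0.22,"y": 0,"z": 0,"claw": -1},{"rx": 0,"ry": 0,"rz": 0,"x": 0.26,"y": 0,"z": 0,"claw": -1}]'

```text
time: 3.98
position: [556.7, 360.9, 15.5]
tool_rot: [-3.141, 0.004, -3.103]
wrist_force: [3.4, -0.7, 1.4]
finger_gap: 0.003
```

>>> move_arm --moves '[{"rx": 0,"ry": 0,"rz": 0,"x": 0.06,"y": 0,"z": 0.02,"claw": -1},{"rx": 0,"ry": 0,"rz": 0,"x": 0.12,"y": 0,"z": 0.02,"claw": -1},{"rx": 0,"ry": 0,"rz": 0,"x": 0.18,"y": 0,"z": 0.02,"claw": -1},{"rx": 0,"ry": 0,"rz": 0,"x": 0.24,"y": 0,"z": 0.02,"claw": -1},{"rx": 0,"ry": 0,"rz": 0,"x": 0.3,"y": 0,"z": 0.02,"claw": -1},{"rx": 0,"ry": 0,"rz": 0,"x": 0.36,"y": 0,"z": 0.02,"claw": -1},{"rx": 0,"ry": 0,"rz": 0,"x": 0.41,"y": 0,"z": 0.02,"claw": -1},{"rx": 0,"ry": 0,"rz": 0,"x": 0.44,"y": 0,"z": 0.02,"claw": -1},{"rx": 0,"ry": 0,"rz": 0,"x": 0.44,"y": 0,"z": 0.02,"claw": -1}]'

```text
time: 5.1
position: [511.8, 358.9, 13.0]
tool_rot: [-3.14, 0.003, -3.103]
wrist_force: [3.3, 0.2, 2.1]
finger_gap: 0.009
```

```bash
python3 - <<'E'
from h import *
snap('side','4'); c=load('side4'); crop(c,150,60,330,215,4,'pics/crop6.png')
E
```

```text
(no output)
```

View pics/crop6.png

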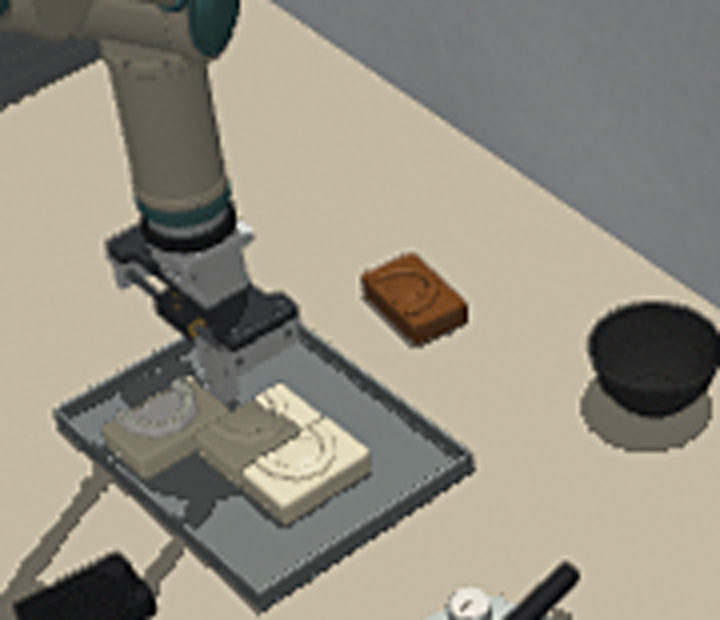

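The denture cast now stands out of the row towards -x, and both bare casts are in place. I back off, lift, open and look.

>>> move_arm --moves '[{"rx": 0,"ry": 0,"rz": 0,"x": -0.12,"y": 0,"z": 0,"claw": -1},{"rx": 0,"ry": 0,"rz": 0,"x": -0.12,"y": 0,"z": -0.4,"claw": -1},{"rx": 0,"ry": 0,"rz": 0,"x": -0.2,"y": 0,"z": -0.9,"claw": 0},{"rx": 0,"ry": 0,"rz": 0,"x": -0.3,"y": 0,"z": -1,"claw": 1},{"rx": 0,"ry": 0,"rz": 0,"x": -0.3,"y": 0,"z": -1,"claw": 1}]'

```text
time: 5.78
position: [541.6, 359.9, 112.3]
tool_rot: [-3.14, 0.001, -3.104]
wrist_force: [-0.2, -0.4, 0.4]
finger_gap: 0.288
```

>>> move_arm --moves '[{"rx": 0,"ry": 0,"rz": 0,"x": 0,"y": 0,"z": -0.5,"claw": 1},{"rx": 0,"ry": 0,"rz": 0,"x": 0,"y": 0,"z": -0.7,"claw": 1},{"rx": 0,"ry": 0,"rz": 0,"x": 0,"y": 0,"z": -0.7,"claw": 1}]'

```text
time: 6.15
position: [541.0, 359.9, 181.4]
tool_rot: [-3.139, -0.001, -3.104]
wrist_force: [-0.6, 0.5, -0.7]
finger_gap: 0.605
```

```bash
python3 - <<'E'
from h import *
s=manip.get_state(); print(s['time'],s['position'],s['tool_rot'],s['finger_gap'])
c=snap('wrist','5')
E
```

```text
6.15 [541.01681829 359.85516679 181.41478823] [-3.13948850e+00 -7.89383879e-04 -3.10365931e+00] 0.6054163495493963
```

View pics/wrist5.png

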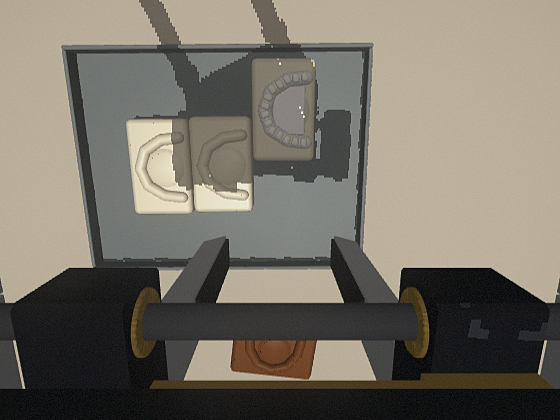

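```bash
python3 - <<'E'
from h import *
c=load('wrist5')
A=ray(c,[(252,59),(315,58),(316,159),(253,160)],30)[:,:2]; print('A',A.round(1).tolist(),A.mean(0))
B=ray(c,[(189,118),(251,117),(253,210),(194,212)],30)[:,:2]; print('B',B.round(1).tolist(),B.mean(0))
print('wall inner top',ray(c,[(330,48),(80,49)],22)[:,:2])
crop(c,180,30,360,220,3,'pics/crop7.png')
E
```

```text
A [[412.6, 327.9], [409.6, 385.1], [500.2, 391.7], [503.6, 330.7]] [456.49063612 358.86520337]
B [[466.6, 269.5], [463.4, 328.0], [553.3, 331.7], [557.7, 272.5]] [510.24641063 300.45727602]
wall inner top [[398.85680673 399.09497142]
 [408.45610656 167.897808  ]]
```

View pics/crop7.png

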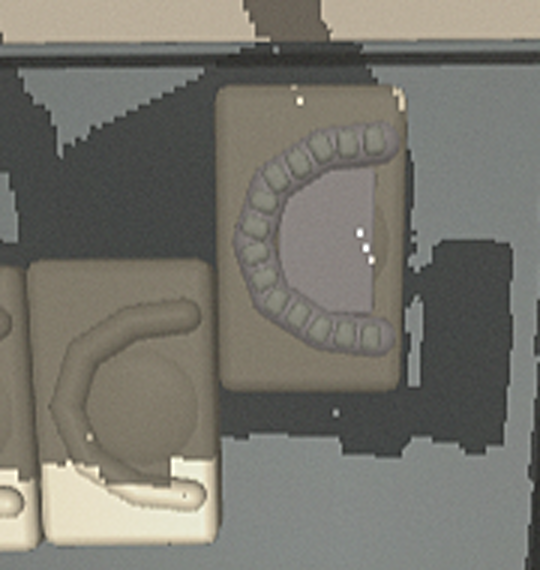

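Wrist crop: cast A top spans x 411-502, y 328-388 with heading about 2.7°; its centre is near (456.5, 357.5). The neighbour's end is at x≈463, so I grasp at x≈449 across y.

>>> move_arm --moves '[{"rx": 0,"ry": 0,"rz": -0.001,"x": 0.5,"y": 0.01,"z": 0,"claw": 1},{"rx": 0,"ry": 0,"rz": -0.001,"x": 0.92,"y": 0.01,"z": 0.2,"claw": 1},{"rx": 0,"ry": 0,"rz": -0.001,"x": 0.92,"y": 0.01,"z": 0.6,"claw": 1},{"rx": 0,"ry": 0,"rz": -0.001,"x": 0.92,"y": 0.01,"z": 0.9,"claw": 1},{"rx": 0,"ry": 0,"rz": -0.001,"x": 0.92,"y": 0.01,"z": 0.9,"claw": 1},{"rx": 0,"ry": 0,"rz": -0.001,"x": 0.92,"y": 0.01,"z": 0.9,"claw": 1}]'

```text
time: 6.95
position: [448.0, 356.6, 90.0]
tool_rot: [-3.138, -0.004, -3.097]
wrist_force: [0.6, -0.3, -0.2]
finger_gap: 1.0
```

```bash
python3 - <<'E'
from h import *
s=manip.get_state(); print(s['time'],s['position'],s['tool_rot'],s['finger_gap'])
snap('side','6'); c=load('side6'); crop(c,150,60,330,215,4,'pics/crop8.png')
E
```

```text
6.95 [448.01735873 356.58439972  90.04576858] [-3.1379318  -0.00390704 -3.09747213] 0.9995423627407317
```

View pics/crop8.png

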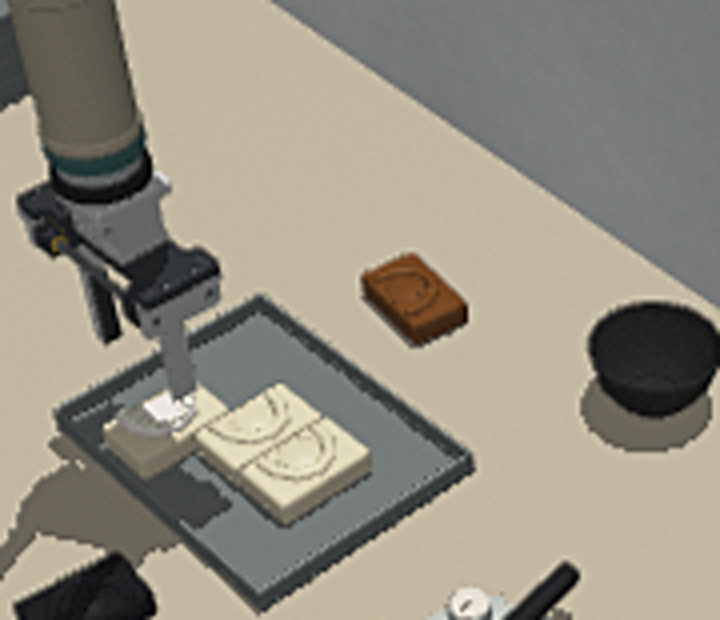

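>>> move_arm --moves '[{"rx": 0,"ry": 0,"rz": 0,"x": -0.01,"y": 0.01,"z": 0.3,"claw": 1},{"rx": 0,"ry": 0,"rz": 0,"x": -0.01,"y": 0.01,"z": 0.55,"claw": 1},{"rx": 0,"ry": 0,"rz": 0,"x": -0.01,"y": 0.01,"z": 0.72,"claw": 1},{"rx": 0,"ry": 0,"rz": 0,"x": -0.01,"y": 0.01,"z": 0.81,"claw": 1},{"rx": 0,"ry": 0,"rz": 0,"x": -0.01,"y": 0.01,"z": 0.81,"claw": 1}]'

```text
time: 7.62
position: [449.7, 357.8, 10.1]
tool_rot: [-3.139, -0.002, -3.098]
wrist_force: [0.4, -0.1, 0.2]
finger_gap: 0.999
```

```bash
python3 - <<'E'
from h import *
s=manip.get_state(); print(s['time'],s['position'],s['tool_rot'],s['wrist_force'])
snap('wrist','7'); snap('side','7'); c=load('side7'); crop(c,150,80,300,215,4,'pics/crop9.png')
E
```

```text
7.625 [449.74619262 357.83384879  10.08502578] [-3.13899318e+00 -1.96834122e-03 -3.09763485e+00] [ 0.44509523 -0.14969811  0.16407688]
```

View pics/wrist7.png

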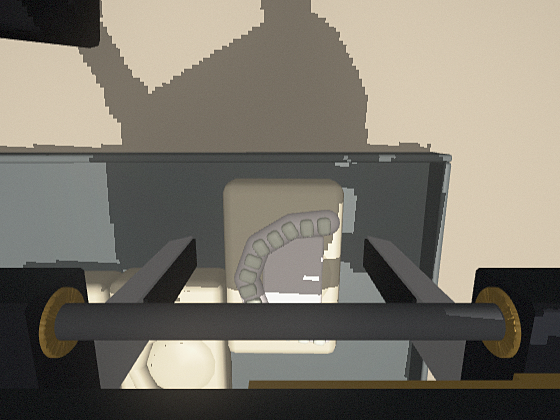

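View pics/crop9.png

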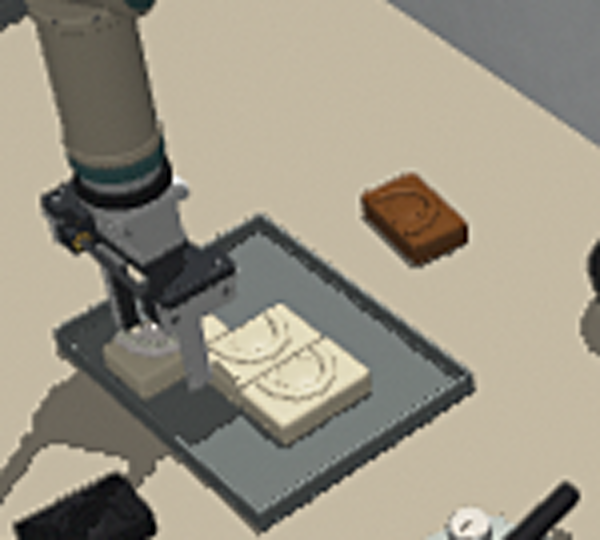

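Fingers straddle the base, clear of the neighbour. I close them.

>>> move_arm --moves '[{"rx": 0,"ry": 0,"rz": 0,"x": 0,"y": 0,"z": 0.01,"claw": -1},{"rx": 0,"ry": 0,"rz": 0,"x": 0,"y": 0,"z": 0.01,"claw": -1},{"rx": 0,"ry": 0,"rz": 0,"x": 0,"y": 0,"z": 0.01,"claw": -1},{"rx": 0,"ry": 0,"rz": 0,"x": 0,"y": 0,"z": 0.01,"claw": -1},{"rx": 0,"ry": 0,"rz": 0,"x": 0,"y": 0,"z": 0.01,"claw": -1},{"rx": 0,"ry": 0,"rz": 0,"x": 0,"y": 0,"z": 0.01,"claw": -1},{"rx": 0,"ry": 0,"rz": 0,"x": 0,"y": 0,"z": 0.01,"claw": -1},{"rx": 0,"ry": 0,"rz": 0,"x": 0,"y": 0,"z": 0.01,"claw": -1}]'

```text
time: 8.72
position: [450.0, 358.3, 9.7]
tool_rot: [-3.14, -0.001, -3.098]
wrist_force: [-1.3, 1.7, 2.2]
finger_gap: 0.634
```

>>> move_arm --moves '[{"rx": 0,"ry": 0,"rz": 0,"x": 0,"y": 0,"z": -0.05,"claw": -1},{"rx": 0,"ry": 0,"rz": 0,"x": 0,"y": 0,"z": -0.3,"claw": -1},{"rx": 0,"ry": 0,"rz": 0,"x": 0,"y": 0,"z": -0.7,"claw": -1},{"rx": 0,"ry": 0,"rz": 0,"x": 0,"y": 0,"z": -1,"claw": -1},{"rx": 0,"ry": 0,"rz": 0,"x": 0,"y": 0,"z": -1,"claw": -1}]'

```text
time: 9.35
position: [451.7, 359.1, 111.7]
tool_rot: [3.141, 0.004, -3.098]
wrist_force: [0.7, 0.1, -3.6]
finger_gap: 0.636
```

```bash
python3 - <<'E'
from h import *
s=manip.get_state(); print(s['time'],s['position'],s['tool_rot'],s['wrist_force'])
snap('wrist','8'); snap('side','8'); c=load('side8'); crop(c,150,60,300,215,4,'pics/crop10.png')
E
```

```text
9.35 [451.70674446 359.0938491  111.71217822] [ 3.14129841  0.00362588 -3.09771049] [ 0.73876207  0.08428104 -3.63958967]
```

View pics/wrist8.png

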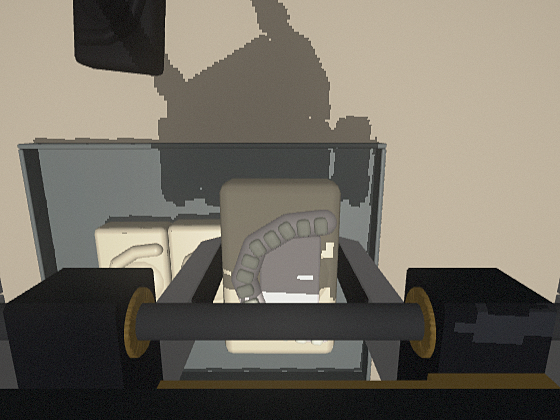

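View pics/crop10.png

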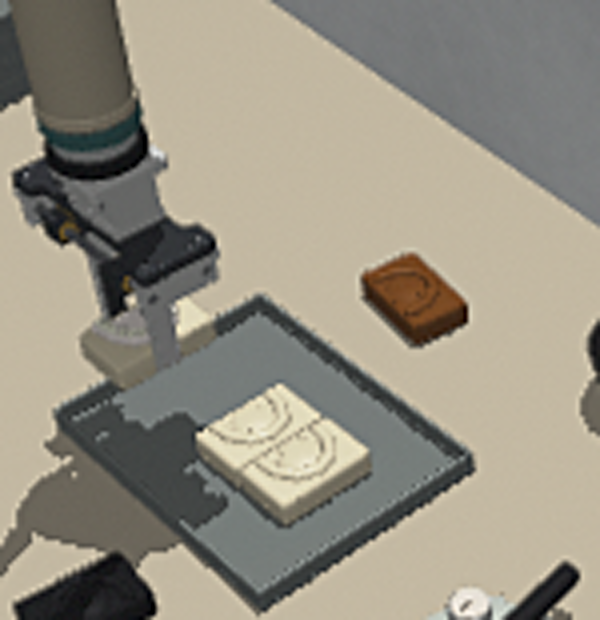

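The cast is lifted and level: wrist force 3.6 N, opening 0.636 ≈ 60 mm. I carry it towards the pot.

>>> move_arm --moves '[{"rx": 0,"ry": 0,"rz": 0,"x": 0,"y": -0.1,"z": -0.4,"claw": -1},{"rx": 0,"ry": 0,"rz": 0,"x": 0,"y": -0.4,"z": -0.8,"claw": -1},{"rx": 0,"ry": 0,"rz": 0,"x": -0.07,"y": -0.7,"z": -1,"claw": -1},{"rx": 0,"ry": 0,"rz": 0,"x": -0.14,"y": -1,"z": -1,"claw": -1}]'

```text
time: 9.95
position: [468.3, 257.9, 208.7]
tool_rot: [-3.138, -0.002, -3.097]
wrist_force: [0.4, -0.4, -3.5]
finger_gap: 0.635
```

>>> move_arm --moves '[{"rx": 0,"ry": 0,"rz": 0,"x": -0.07,"y": -0.5,"z": 0,"claw": -1},{"rx": 0,"ry": 0,"rz": 0,"x": -0.14,"y": -1,"z": 0,"claw": -1}]'

```text
time: 10.2
position: [485.7, 156.9, 206.5]
tool_rot: [-3.137, -0.006, -3.097]
wrist_force: [0.7, -0.5, -2.8]
finger_gap: 0.633
```

>>> move_arm --moves '[{"rx": 0,"ry": 0,"rz": 0,"x": -0.07,"y": -0.5,"z": 0,"claw": -1},{"rx": 0,"ry": 0,"rz": 0,"x": -0.14,"y": -1,"z": 0,"claw": -1}]'

```text
time: 10.45
position: [502.8, 55.9, 204.3]
tool_rot: [-3.137, -0.011, -3.096]
wrist_force: [0.2, -0.6, -3.8]
finger_gap: 0.632
```

>>> move_arm --moves '[{"rx": 0,"ry": 0,"rz": 0,"x": -0.07,"y": -0.5,"z": 0,"claw": -1},{"rx": 0,"ry": 0,"rz": 0,"x": -0.14,"y": -1,"z": 0,"claw": -1}]'

```text
time: 10.7
position: [520.0, -44.9, 201.9]
tool_rot: [-3.139, -0.016, -3.097]
wrist_force: [-0.2, 0.3, -3.3]
finger_gap: 0.631
```

>>> move_arm --moves '[{"rx": 0,"ry": 0,"rz": 0,"x": -0.07,"y": -0.5,"z": 0,"claw": -1},{"rx": 0,"ry": 0,"rz": 0,"x": -0.14,"y": -1,"z": 0,"claw": -1},{"rx": 0,"ry": 0,"rz": 0,"x": -0.14,"y": -1,"z": 0,"claw": -1}]'

```text
time: 11.08
position: [538.0, -147.7, 199.2]
tool_rot: [-3.138, -0.02, -3.101]
wrist_force: [-0.5, 1.0, -4.4]
finger_gap: 0.634
```

```bash
python3 - <<'E'
from h import *
s=manip.get_state(); print(s['time'],s['position'],s['tool_rot'],s['wrist_force'],s['qpos'],s['finger_gap'])
snap('wrist','9')
E
```

```text
11.075 [ 537.98809874 -147.749475    199.15771719] [-3.13847051 -0.0197129  -3.10117729] [-0.54645829  1.04142127 -4.42276197] [-0.38500398  0.26432994  1.53748455 -0.01123619  1.3564591  -1.99376491] 0.633742072314489
```

View pics/wrist9.png

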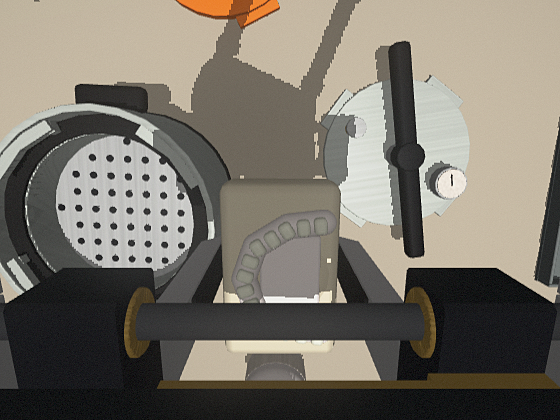

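```bash
python3 - <<'E'
from h import *
c=load('wrist9'); X=cloud(c); hsv=cv2.cvtColor(c['p'],cv2.COLOR_RGB2HSV)
def circ(P):
    A=np.c_[2*P[:,:2],np.ones(len(P))]; s=np.linalg.lstsq(A,(P[:,:2]**2).sum(1),rcond=None)[0]; return s[:2],np.sqrt(s[2]+s[0]**2+s[1]**2)
r0=np.hypot(X[...,0]-553,X[...,1]+298)
m=(X[...,2]>108)&(X[...,2]<116)&(r0<110)&(r0>70); P=X[m]
print('rim',len(P),circ(P),P[:,2].mean(), np.percentile(r0[m],[1,50,99]))
ang=np.degrees(np.arctan2(P[:,1]+298,P[:,0]-553))
# outermost points per angle bin
O=[];
for a in range(-180,180,4):
    k=(ang>=a)&(ang<a+4)
    if k.sum()>3:
        q=P[k]; O.append(q[np.argsort(np.hypot(*(q[:,:2]-[553,-298]).T))[-2]])
O=np.array(O); print('outer',circ(O),len(O))
# inner edges per bin (lugs)
for a in range(-180,180,10):
    k=(ang>=a)&(ang<a+10)
    if k.sum()>3: print(a,np.hypot(*(P[k][:,:2]-[553,-298]).T).min().round(1),end='; ')
print()
# grid : z ~50
m=(X[...,2]>44)&(X[...,2]<56)&(r0<76)&(hsv[...,2]>150); print('gridz',np.median(X[m][:,2]),m.sum())
# handle of pot
m=(X[...,2]>60)&(X[...,2]<90)&(r0>99)&(r0<125)&(hsv[...,2]<60); P=X[m]; print('pothandle',len(P),P.mean(0), np.degrees(np.arctan2(P[:,1].mean()+298,P[:,0].mean()-553)))
# lid bar
m=(hsv[...,2]<60)&(X[...,2]>44)&(X[...,2]<58)&(np.hypot(X[...,0]-490,X[...,1]+29)<125); P=X[m]; r=cv2.minAreaRect(P[:,:2].astype(np.float32)); print('bar',len(P),P[:,2].mean(),r)
B=ray(c,[(389,41),(410,40),(403,258),(424,256)],51); print(B.round(1).tolist(),B.mean(0))
# lid disc
m=(X[...,2]>5)&(X[...,2]<18)&(np.hypot(X[...,0]-490,X[...,1]+29)<100); P=X[m]; print('disc',len(P),cv2.minEnclosingCircle(P[:,:2].astype(np.float32)))
print('gauge',X[182,447],'valve',X[127,356])
crop(c,0,90,250,300,3,'pics/crop11.png')
E
```

```text
rim 3745 (array([ 552.61354579, -297.67548209]), np.float64(91.34342488519007)) 110.32820333230906 [81.97966616 92.36296816 96.72066467]
outer (array([ 551.83445468, -297.30397697]), np.float64(94.808930280701)) 48
-180 90.6; -170 90.5; -160 83.9; -150 81.8; -140 81.9; -130 81.7; -120 82.3; -70 89.0; -60 81.7; -50 82.4; 80 89.3; 90 89.4; 100 89.6; 110 89.8; 120 81.1; 130 81.4; 140 80.9; 150 81.1; 160 90.5; 170 90.6; 
gridz 49.211466454898265 12208
pothandle 1429 [ 446.75566508 -294.62490434   80.40493188] 178.18047968456582
bar 4197 49.549582131467346 ((487.37127685546875, -26.777307510375977), (207.544921875, 27.03241729736328), 8.307183265686035)
[[387.0, -57.8, 51.0], [385.4, -39.1, 51.0], [590.5, -21.3, 51.0], [587.5, -0.2, 51.0]] [487.59558632 -29.61284861  51.        ]
disc 13018 ((488.456298828125, -26.283130645751953), 88.11969757080078)
gauge [512.47749388  19.18144628  37.21035628] valve [462.1349171  -77.40532463  35.45630645]
```

View pics/crop11.png

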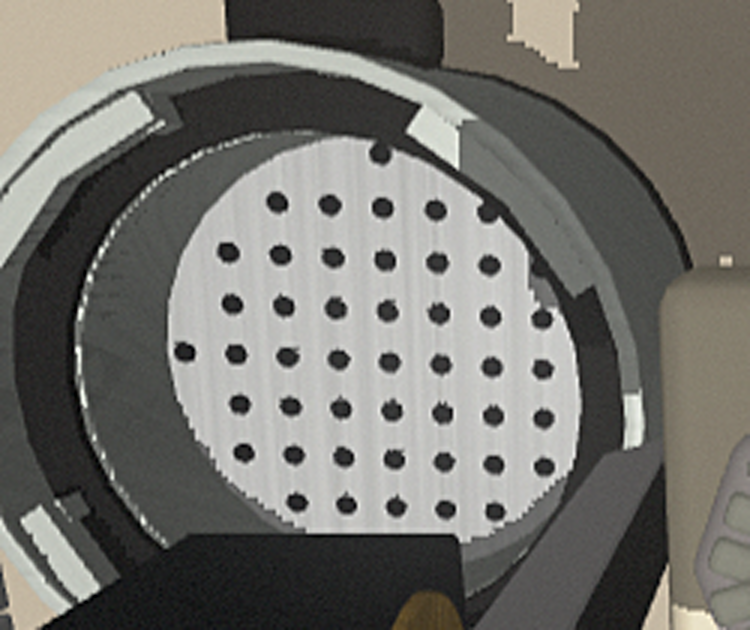

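Pot centre is (552.7, -297.8), rim z≈110, grid z≈49, all as described. Next I move over the pot and take out the small tilt.

>>> move_arm --moves '[{"rx": -0.0005,"ry": -0.003,"rz": 0,"x": 0,"y": -0.5,"z": 0,"claw": -1},{"rx": -0.0005,"ry": -0.003,"rz": 0,"x": -0.01,"y": -0.9,"z": 0,"claw": -1},{"rx": -0.0005,"ry": -0.003,"rz": 0,"x": -0.02,"y": -1,"z": 0,"claw": -1},{"rx": -0.0005,"ry": -0.003,"rz": 0,"x": -0.02,"y": -1,"z": 0,"claw": -1}]'

```text
time: 11.62
position: [543.0, -244.0, 198.2]
tool_rot: [3.137, -0.003, -3.1]
wrist_force: [-0.5, 1.4, -3.8]
finger_gap: 0.637
```

>>> move_arm --moves '[{"rx": 0,"ry": 0,"rz": 0,"x": 0,"y": -0.3,"z": 0.1,"claw": -1},{"rx": 0,"ry": 0,"rz": 0,"x": 0,"y": -0.5,"z": 0.3,"claw": -1},{"rx": 0,"ry": 0,"rz": 0,"x": 0,"y": -0.5,"z": 0.4,"claw": -1},{"rx": 0,"ry": 0,"rz": 0,"x": 0,"y": -0.5,"z": 0.4,"claw": -1}]'

```text
time: 12.12
position: [543.9, -291.9, 156.3]
tool_rot: [3.133, -0.006, -3.099]
wrist_force: [0.3, -0.9, -2.6]
finger_gap: 0.636
```

```bash
python3 - <<'E'
from h import *
s=manip.get_state(); print(s['time'],s['position'],s['tool_rot'],s['wrist_force'])
snap('wrist','10')
E
```

```text
12.125 [ 543.94971076 -291.89466087  156.25633899] [ 3.13348779 -0.00639212 -3.09949299] [ 0.25559945 -0.88422517 -2.6380588 ]
```

View pics/wrist10.png

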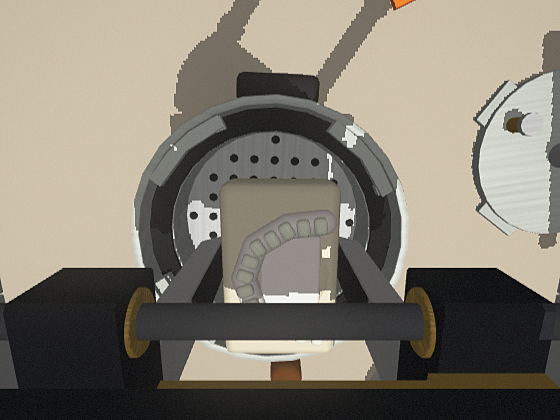

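>>> move_arm --moves '[{"rx": 0.0013,"ry": -0.001,"rz": 0,"x": -0.02,"y": -0.06,"z": 0,"claw": -1},{"rx": 0.0013,"ry": -0.001,"rz": 0,"x": -0.02,"y": -0.06,"z": 0.25,"claw": -1},{"rx": 0.0013,"ry": -0.001,"rz": 0,"x": -0.02,"y": -0.06,"z": 0.5,"claw": -1},{"rx": 0.0013,"ry": -0.001,"rz": 0,"x": -0.02,"y": -0.06,"z": 0.75,"claw": -1},{"rx": 0.0013,"ry": -0.001,"rz": 0,"x": -0.02,"y": -0.06,"z": 0.88,"claw": -1},{"rx": 0.0013,"ry": -0.001,"rz": 0,"x": -0.02,"y": -0.06,"z": 0.93,"claw": -1},{"rx": 0.0013,"ry": -0.001,"rz": 0,"x": -0.02,"y": -0.06,"z": 0.93,"claw": -1},{"rx": 0.0013,"ry": -0.001,"rz": 0,"x": -0.02,"y": -0.06,"z": 0.93,"claw": -1}]'

```text
time: 13.18
position: [547.1, -298.1, 65.3]
tool_rot: [-3.139, 0.003, -3.099]
wrist_force: [0.1, 0.6, -3.3]
finger_gap: 0.638
```

>>> move_arm --moves '[{"rx": 0,"ry": 0.0005,"rz": 0,"x": 0,"y": 0,"z": 0.03,"claw": -1},{"rx": 0,"ry": 0.0005,"rz": 0,"x": 0,"y": 0,"z": 0.05,"claw": -1},{"rx": 0,"ry": 0.0005,"rz": 0,"x": 0,"y": 0,"z": 0.07,"claw": -1},{"rx": 0,"ry": 0.0005,"rz": 0,"x": 0,"y": 0,"z": 0.08,"claw": -1},{"rx": 0,"ry": 0.0005,"rz": 0,"x": 0,"y": 0,"z": 0.08,"claw": -1}]'

```text
time: 13.8
position: [547.0, -298.1, 57.1]
tool_rot: [-3.139, -0.0, -3.099]
wrist_force: [-0.0, 0.4, -3.9]
finger_gap: 0.633
```

>>> move_arm --moves '[{"rx": 0,"ry": 0,"rz": 0,"x": 0,"y": 0,"z": 0.01,"claw": -1},{"rx": 0,"ry": 0,"rz": 0,"x": 0,"y": 0,"z": 0.015,"claw": -1},{"rx": 0,"ry": 0,"rz": 0,"x": 0,"y": 0,"z": 0.02,"claw": -1},{"rx": 0,"ry": 0,"rz": 0,"x": 0,"y": 0,"z": 0.02,"claw": -1}]'

```text
time: 14.3
position: [547.1, -298.1, 55.8]
tool_rot: [-3.139, 0.0, -3.099]
wrist_force: [-1.4, 0.6, 2.9]
finger_gap: 0.635
```

Touched down: force went from -3.9 to +2.9 N. I release it.

>>> move_arm --moves '[{"rx": 0,"ry": 0,"rz": 0,"x": 0,"y": 0,"z": 0,"claw": 0.65},{"rx": 0,"ry": 0,"rz": 0,"x": 0,"y": 0,"z": 0,"claw": 0.65},{"rx": 0,"ry": 0,"rz": 0,"x": 0,"y": 0,"z": 0,"claw": 0.65},{"rx": 0,"ry": 0,"rz": 0,"x": 0,"y": 0,"z": 0,"claw": 0.65}]'

```text
time: 14.8
position: [547.1, -298.1, 55.7]
tool_rot: [-3.139, 0.0, -3.099]
wrist_force: [0.5, 0.3, 0.0]
finger_gap: 0.825
```

>>> move_arm --moves '[{"rx": 0,"ry": 0,"rz": 0,"x": 0,"y": 0,"z": -0.15,"claw": 0.65},{"rx": 0,"ry": 0,"rz": 0,"x": 0,"y": 0,"z": -0.5,"claw": 0.65},{"rx": 0,"ry": 0,"rz": 0,"x": 0,"y": 0,"z": -1,"claw": 0.65},{"rx": 0,"ry": 0,"rz": 0,"x": 0,"y": 0,"z": -1,"claw": 0.65}]'

```text
time: 15.3
position: [549.9, -299.8, 161.5]
tool_rot: [-3.132, 0.009, -3.099]
wrist_force: [1.1, -0.4, -0.7]
finger_gap: 0.827
```

>>> move_arm --moves '[{"rx": 0,"ry": 0,"rz": 0,"x": 0,"y": 0.4,"z": -0.3,"claw": 0},{"rx": 0,"ry": 0,"rz": 0,"x": 0.05,"y": 0.8,"z": -0.6,"claw": -0.3},{"rx": 0,"ry": 0,"rz": 0,"x": 0.1,"y": 1,"z": -0.7,"claw": -0.3},{"rx": 0,"ry": 0,"rz": 0,"x": 0.1,"y": 1,"z": -0.7,"claw": -0.3}]'

```text
time: 15.8
position: [534.7, -198.9, 230.7]
tool_rot: [-3.131, 0.009, -3.097]
wrist_force: [-0.2, -0.0, -0.3]
finger_gap: 0.436
```

```bash
python3 - <<'E'
from h import *
s=manip.get_state(); print(s['time'],s['position'],s['tool_rot'],s['finger_gap'])
snap('wrist','11')
E
```

```text
15.8 [ 534.74094445 -198.92562759  230.73775899] [-3.13124706  0.00924974 -3.09739027] 0.4357473343327049
```

View pics/wrist11.png

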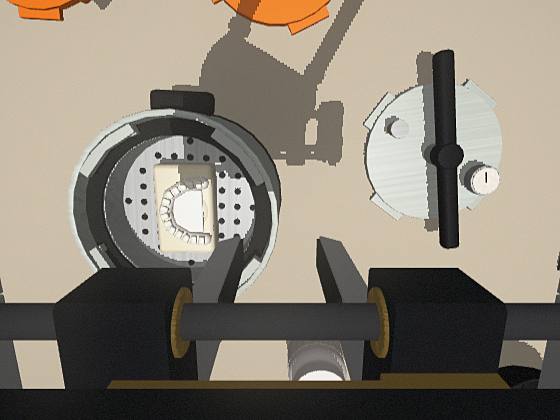

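The cast lies flat on the grid inside the pot, denture up, at (185,208). Next I measure the pot's lug angles and the lid bar.

```bash
python3 - <<'E'
from h import *
c=load('wrist11'); X=cloud(c); hsv=cv2.cvtColor(c['p'],cv2.COLOR_RGB2HSV)
def circ(P):
    A=np.c_[2*P[:,:2],np.ones(len(P))]; s=np.linalg.lstsq(A,(P[:,:2]**2).sum(1),rcond=None)[0]; return s[:2],np.sqrt(s[2]+s[0]**2+s[1]**2)
C=np.array([552.7,-297.8])
for it in range(2):
    r0=np.hypot(X[...,0]-C[0],X[...,1]-C[1])
    m=(X[...,2]>106)&(X[...,2]<116)&(r0<110)&(r0>70); P=X[m]
    ang=np.degrees(np.arctan2(P[:,1]-C[1],P[:,0]-C[0])); rr=np.hypot(*(P[:,:2]-C).T)
    O=np.array([P[k][np.argsort(rr[k])[-2]] for a in range(-180,180,4) if (k:=(ang>=a)&(ang<a+4)).sum()>4])
    print('outer',circ(O),len(O),P[:,2].mean()); 
print('rimall',circ(P))
m2=(X[...,2]>100)&(X[...,2]<118)&(r0<110)&(r0>70)
P=X[m2]; ang=np.degrees(np.arctan2(P[:,1]-C[1],P[:,0]-C[0])); rr=np.hypot(*(P[:,:2]-C).T)
print([(a,rr[k].min().round(0)) for a in range(-180,180,3) if (k:=(ang>=a)&(ang<a+3)).sum()>2])
m=(X[...,2]>50)&(X[...,2]<90)&(r0>99)&(r0<125)&(hsv[...,2]<60); P=X[m]; print('pothandle',len(P),P.mean(0),cv2.minAreaRect(P[:,:2].astype(np.float32)))
m=(hsv[...,2]<60)&(X[...,2]>44)&(X[...,2]<58)&(np.hypot(X[...,0]-490,X[...,1]+29)<125); P=X[m];
r=cv2.minAreaRect(P[:,:2].astype(np.float32)); print('bar',len(P),P[:,2].mean(),P[:,:2].mean(0),r, cv2.fitLine(P[:,:2].astype(np.float32),cv2.DIST_L2,0,.01,.01).ravel())
m=(X[...,2]>5)&(X[...,2]<18)&(np.hypot(X[...,0]-490,X[...,1]+29)<100); P=X[m]; print('disc',len(P),cv2.minEnclosingCircle(P[:,:2].astype(np.float32)))
print('gauge',X[180,483],'valve',X[127,397])
crop(c,340,30,520,260,3,'pics/crop12.png')
E
```

```text
outer (array([ 552.07244669, -298.81362024]), np.float64(95.83925520899558)) 69 109.87989913206086
outer (array([ 552.07244669, -298.81362024]), np.float64(95.83925520899558)) 69 109.87989913206086
rimall (array([ 552.41915978, -298.83652318]), np.float64(90.75036233311893))
[(-180, np.float64(91.0)), (-177, np.float64(91.0)), (-174, np.float64(90.0)), (-171, np.float64(91.0)), (-168, np.float64(91.0)), (-165, np.float64(91.0)), (-162, np.float64(91.0)), (-159, np.float64(91.0)), (-156, np.float64(82.0)), (-153, np.float64(82.0)), (-150, np.float64(82.0)), (-147, np.float64(82.0)), (-144, np.float64(82.0)), (-141, np.float64(83.0)), (-138, np.float64(83.0)), (-135, np.float64(83.0)), (-132, np.float64(82.0)), (-129, np.float64(82.0)), (-126, np.float64(82.0)), (-123, np.float64(82.0)), (-120, np.float64(82.0)), (-117, np.float64(83.0)), (-114, np.float64(91.0)), (-111, np.float64(91.0)), (-108, np.float64(91.0)), (-105, np.float64(92.0)), (-102, np.float64(91.0)), (-99, np.float64(91.0)), (-96, np.float64(91.0)), (-93, np.float64(91.0)), (-90, np.float64(91.0)), (-87, np.float64(91.0
[... 1330 characters left out ...]
, (162, np.float64(90.0)), (165, np.float64(90.0)), (168, np.float64(90.0)), (171, np.float64(90.0)), (174, np.float64(90.0)), (177, np.float64(91.0))]
pothandle 1103 [ 446.63606271 -295.32352111   80.4736046 ] ((446.70477294921875, -297.50689697265625), (58.50686264038086, 19.2917423248291), 87.18431091308594)
bar 3641 49.485244101145085 [481.47517462 -29.58153538] ((487.1623840332031, -26.801485061645508), (206.92141723632812, 27.142789840698242), 8.680520057678223) [ 9.8165375e-01  1.9067240e-01  4.8147519e+02 -2.9581535e+01]
disc 11359 ((488.2159729003906, -26.485292434692383), 88.0611343383789)
gauge [513.27404033  21.03674054  36.62456804] valve [461.02437483 -80.11983888  35.40695093]
```

View pics/crop12.png

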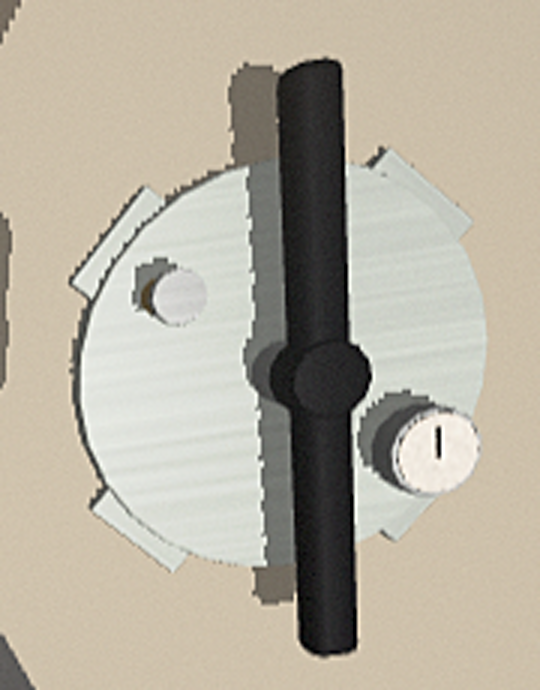

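```bash
python3 - <<'E'
from h import *
c=load('wrist11'); X=cloud(c); hsv=cv2.cvtColor(c['p'],cv2.COLOR_RGB2HSV)
# right edge of bar (top edge) per row, on plane z=51
pts=[];pl=[]
for v in list(range(60,140))+list(range(172,240)):
    u=np.where((c['p'][v].max(1)<45)&(np.arange(560)>425)&(np.arange(560)<465))[0]
    pts.append((u[-1]+.5,v)); pl.append((u[0]-.5,v))
for q,z in ((pts,51),(pl,33)):
    R=ray(c,q,z)[:,:2].astype(np.float32); l=cv2.fitLine(R,cv2.DIST_HUBER,0,.01,.01).ravel(); print(l,np.degrees(np.arctan2(l[1],l[0])), 'dist of (488,-26.6):',(-l[1]*(488-l[2])+l[0]*(-26.6-l[3])))
print('hub',X[150:160,445:452,2].mean(),X[153,449],'bar',X[90:110,440:445,2].mean())
print(ray(c,[(340+312/3,30+60/3),(340+328/3,30+652/3)],51))
lg=ray(c,np.array([(72,282),(148,186),(90,500),(178,572),(388,150),(472,228)])/3+[340,30],4)[:,:2]-[488.2,-26.5]
print(np.degrees(np.arctan2(lg[:,1],lg[:,0])),np.hypot(*lg.T))
E
```

```text
[ 9.8146462e-01  1.9164337e-01  4.8215466e+02 -2.1298769e+01] 11.048705 dist of (488,-26.6): -6.323191
[ 9.8149693e-01  1.9147786e-01  4.7754395e+02 -3.5412270e+01] 11.039042 dist of (488,-26.6): 6.647112
hub 52.09825890681255 [485.09296222 -27.89139997  50.83303514] bar nan
[[387.00273299 -48.8934851   51.        ]
 [588.17066237 -10.72831255  51.        ]]
[-109.79934964 -139.10642812  -49.77453058  -17.3719655   159.44895456
  129.68751158] [87.01359675 86.93346639 86.06700667 88.04557612 87.88964076 87.68366659]
```

Lid: bar heading 11.0°, centre (488, -26.7). Pot: centre (552.2, -298.5), heading about -1°. The lid goes in with its bar heading -46°, ending at -91°. I move over the lid.

>>> move_arm --moves '[{"rx": -0.0008,"ry": 0.0008,"rz": -0.012,"x": 0.1,"y": 0.5,"z": 0.2,"claw": 0.1},{"rx": -0.0017,"ry": 0.0015,"rz": -0.0235,"x": 0.2,"y": 0.9,"z": 0.4,"claw": 0.1},{"rx": -0.0017,"ry": 0.0015,"rz": -0.0235,"x": 0.2,"y": 0.9,"z": 0.4,"claw": 0.1}]'

```text
time: 16.23
position: [508.7, -109.8, 185.6]
tool_rot: [3.138, -0.008, -2.949]
wrist_force: [-0.4, -0.1, -0.1]
finger_gap: 0.55
```

```bash
cat >> h.py <<'E'
def to(T,s=None):
    s=s or manip.get_state()
    from scipy.spatial.transform import Rotation as Ro
    R=Ro.from_euler('xyz',s['tool_rot']).as_matrix()
    print('t',s['time'],'pos',s['position'].round(1),'rot',s['tool_rot'].round(4),'F',s['wrist_force'].round(1),'gap',round(s['finger_gap'],3))
    d=R.T@(np.array(T[:3])-s['position'])
    print('shift',(d/100).round(3))
    Rt=Ro.from_euler('xyz',[np.pi,0,np.radians(T[3])])
    print('turn',((Ro.from_matrix(R).inv()*Rt).as_rotvec()/(2*np.pi)).round(4))
E
python3 - <<'E'
from h import *
to([488,-26.7,110,-169])
E
```

```text
t 16.225 pos [ 508.7 -109.8  185.6] rot [ 3.138  -0.0082 -2.9492] F [-0.4 -0.1 -0.1] gap 0.55
shift [0.038 0.852 0.759]
turn [ 0.0006 -0.0013  0.0001]
```

>>> move_arm --moves '[{"rx": 0.0006,"ry": -0.0013,"rz": 0,"x": 0.02,"y": 0.45,"z": 0.3,"claw": 0.1},{"rx": 0.0006,"ry": -0.0013,"rz": 0,"x": 0.04,"y": 0.8,"z": 0.6,"claw": 0.1},{"rx": 0.0006,"ry": -0.0013,"rz": 0,"x": 0.04,"y": 0.85,"z": 0.76,"claw": 0.1},{"rx": 0.0006,"ry": -0.0013,"rz": 0,"x": 0.04,"y": 0.85,"z": 0.76,"claw": 0.1},{"rx": 0.0006,"ry": -0.0013,"rz": 0,"x": 0.04,"y": 0.85,"z": 0.76,"claw": 0.1}]'

```text
time: 16.85
position: [489.2, -28.5, 110.3]
tool_rot: [-3.14, 0.001, -2.951]
wrist_force: [-0.6, -0.1, 0.1]
finger_gap: 0.55
```

```bash
python3 - <<'E'
from h import *
to([488,-26.7,28,-169])
snap('wrist','12')
E
```

```text
t 16.85 pos [489.2 -28.5 110.3] rot [-3.1403e+00  1.0000e-03 -2.9507e+00] F [-0.6 -0.1  0.1] gap 0.55
shift [0.009 0.021 0.823]
turn [-0.0002  0.0002 -0.0002]
```

View pics/wrist12.png

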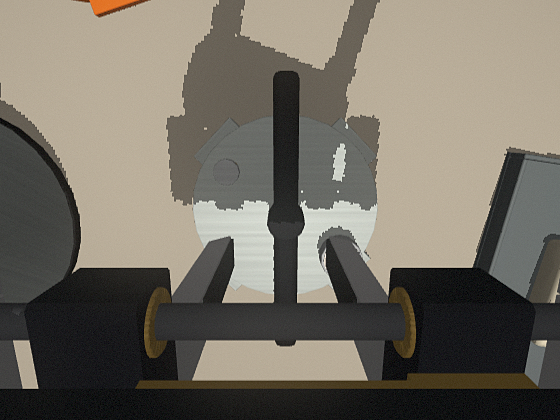

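```bash
python3 - <<'E'
from h import *
c=load('wrist12'); print(ray(c,[(286,219),(286,73)],53)); X=cloud(c); print('gauge',X[240,338],X[236,335], 'hub',X[219,286])
print(proj(c,[[488,-26.7,53],[489.2,-28.5,110.3]]))
print(ray(c,[(275,140),(297,140)],51), ray(c,[(275,260),(297,260)],51))
crop(c,180,100,400,300,3,'pics/crop13.png')
E
```

```text
[[484.86409904 -26.35426924  53.        ]
 [388.08943055 -45.54807962  53.        ]]
gauge [475.44075166  -0.69928189 114.91357796] [499.11678886  18.22379278  22.13008165] hub [485.03411004 -26.30893033  52.32300047]
[[284.68734205 223.0334591 ]
 [282.44699207 251.43826166]]
[[431.65489771 -44.60162723  51.        ]
 [428.76999603 -29.71784368  51.        ]] [[518.03632121 -28.13692388  51.        ]
 [514.89115237 -11.96940005  51.        ]]
```

View pics/crop13.png

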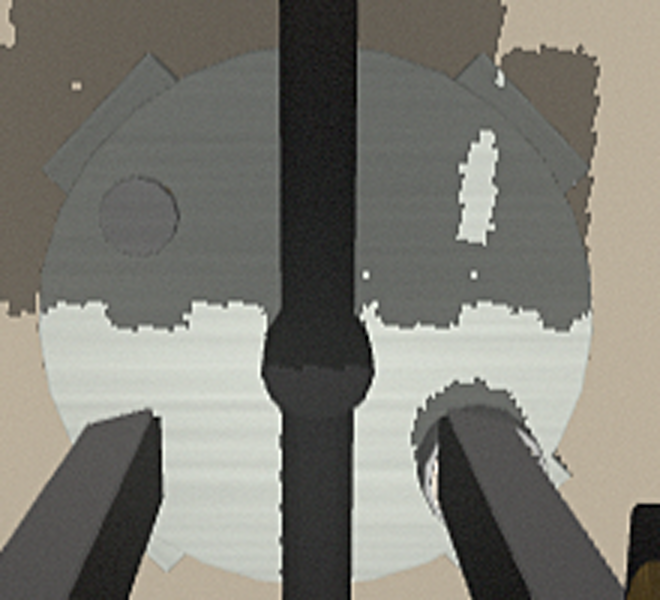

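Hub is at (486.3, -26.3), and bar heading 11.2° confirmed. I descend onto the hub; the gauge is clear of the fingers.

>>> move_arm --moves '[{"rx": 0,"ry": 0,"rz": 0,"x": 0.025,"y": 0.03,"z": 0.3,"claw": 0.1},{"rx": 0,"ry": 0,"rz": 0,"x": 0.025,"y": 0.03,"z": 0.6,"claw": 0.1},{"rx": 0,"ry": 0,"rz": 0,"x": 0.025,"y": 0.03,"z": 0.79,"claw": 0.1},{"rx": 0,"ry": 0,"rz": 0,"x": 0.025,"y": 0.03,"z": 0.8,"claw": 0.1},{"rx": 0,"ry": 0,"rz": 0,"x": 0.025,"y": 0.03,"z": 0.8,"claw": 0.1}]'

```text
time: 17.52
position: [487.6, -26.6, 31.5]
tool_rot: [-3.139, 0.003, -2.951]
wrist_force: [-0.6, -0.5, -0.1]
finger_gap: 0.547
```

```bash
python3 - <<'E'
from h import *
to([486.3,-26.3,30,-169])
snap('wrist','13')
E
```

```text
t 17.525 pos [487.6 -26.6  31.5] rot [-3.1393  0.0034 -2.9513] F [-0.6 -0.5 -0.1] gap 0.547
shift [0.012 0.005 0.015]
turn [-0.0004  0.0005 -0.0003]
```

View pics/wrist13.png

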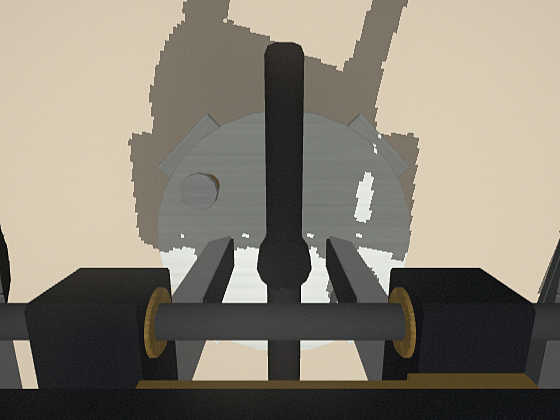

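>>> move_arm --moves '[{"rx": -0.0004,"ry": 0.0005,"rz": 0,"x": 0.01,"y": 0,"z": 0.01,"claw": 0.1},{"rx": -0.0004,"ry": 0.0005,"rz": 0,"x": 0.01,"y": 0,"z": 0.01,"claw": -1},{"rx": -0.0004,"ry": 0.0005,"rz": 0,"x": 0.01,"y": 0,"z": 0.01,"claw": -1},{"rx": -0.0004,"ry": 0.0005,"rz": 0,"x": 0.01,"y": 0,"z": 0.01,"claw": -1},{"rx": -0.0004,"ry": 0.0005,"rz": 0,"x": 0.01,"y": 0,"z": 0.01,"claw": -1},{"rx": -0.0004,"ry": 0.0005,"rz": 0,"x": 0.01,"y": 0,"z": 0.01,"claw": -1}]'

```text
time: 18.32
position: [486.4, -25.8, 30.8]
tool_rot: [3.14, 0.001, -2.952]
wrist_force: [-1.4, 5.6, 3.4]
finger_gap: 0.29
```

>>> move_arm --moves '[{"rx": 0,"ry": 0,"rz": 0,"x": 0,"y": 0,"z": -0.03,"claw": -1},{"rx": 0,"ry": 0,"rz": 0,"x": 0,"y": 0,"z": -0.15,"claw": -1},{"rx": 0,"ry": 0,"rz": 0,"x": 0,"y": 0,"z": -0.4,"claw": -1},{"rx": 0,"ry": 0,"rz": 0,"x": 0,"y": 0,"z": -0.7,"claw": -1},{"rx": 0,"ry": 0,"rz": 0,"x": 0,"y": 0,"z": -1,"claw": -1}]'

```text
time: 18.95
position: [486.0, -26.6, 131.8]
tool_rot: [3.141, -0.0, -2.952]
wrist_force: [1.0, 0.1, -5.9]
finger_gap: 0.29
```

```bash
python3 - <<'E'
from h import *
to([530,-120,210,-181])
snap('wrist','14');snap('side','14')
c=load('side14'); crop(c,200,100,400,300,3,'pics/crop14.png')
E
```

```text
t 18.95 pos [486.  -26.6 131.8] rot [ 3.1407e+00 -2.0000e-04 -2.9518e+00] F [ 1.   0.1 -5.9] gap 0.29
shift [-0.256 -1.    -0.783]
turn [ 0.0001 -0.      0.033 ]
```

View pics/wrist14.png

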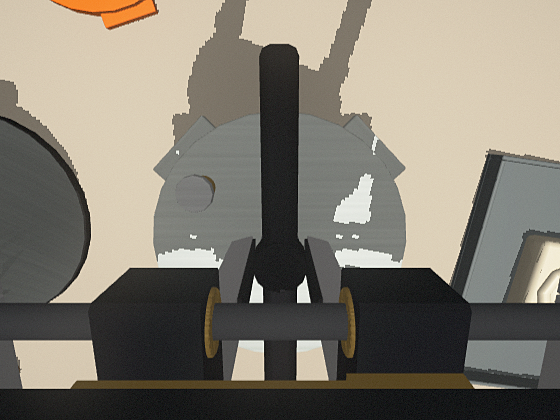

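View pics/crop14.png

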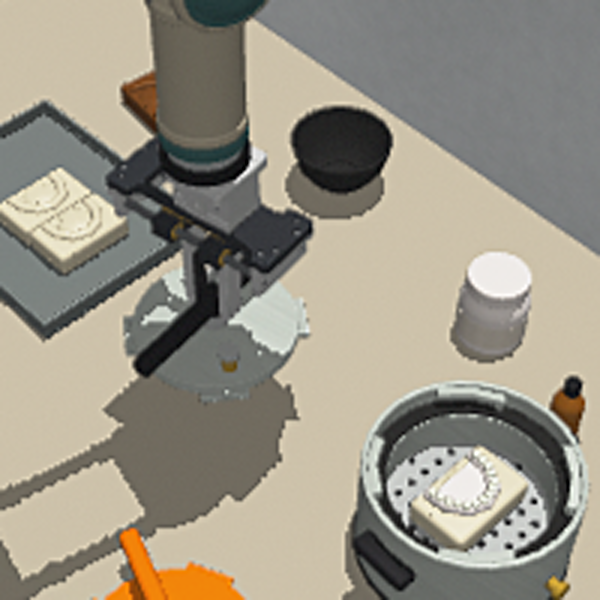

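The lid is held level: 5.9 N, opening 0.29 ≈ 28 mm hub. I carry it to the pot, turning gradually.

>>> move_arm --moves '[{"rx": 0,"ry": 0,"rz": 0.012,"x": -0.08,"y": -0.2,"z": -0.3,"claw": -1},{"rx": 0,"ry": 0,"rz": 0.025,"x": -0.15,"y": -0.45,"z": -0.6,"claw": -1},{"rx": 0,"ry": 0,"rz": 0.038,"x": -0.2,"y": -0.7,"z": -0.75,"claw": -1},{"rx": 0,"ry": 0,"rz": 0.05,"x": -0.26,"y": -1,"z": -0.75,"claw": -1},{"rx": 0,"ry": 0,"rz": 0.05,"x": -0.26,"y": -1,"z": -0.75,"claw": -1}]'

```text
time: 19.68
position: [533.1, -122.4, 207.8]
tool_rot: [-3.141, 0.006, 3.015]
wrist_force: [-0.5, 1.0, -5.8]
finger_gap: 0.292
```

```bash
python3 - <<'E'
from h import *
to([552.2,-298.5,200,134])
E
```

```text
t 19.675 pos [ 533.1 -122.4  207.8] rot [-3.1409  0.0062  3.0151] F [-0.5  1.  -5.8] gap 0.292
shift [-0.412 -1.723  0.081]
turn [0.0002 0.001  0.1076]
```

```bash
python3 - <<'E'
from h import *
c=snap('wrist','15'); s=manip.get_state(); X=cloud(c)
print(s['position'])
p=c['p']; 
crop(c,130,20,430,300,2,'pics/crop15.png')
zt=s['position'][2]-30.8
print(zt)
# lid points
Z=X[...,2]; r=np.hypot(X[...,0]-s['position'][0],X[...,1]-s['position'][1])
m=(abs(Z-zt-5)<9)&(r<95); P=X[m]; print(len(P),cv2.minEnclosingCircle(P[:,:2].astype(np.float32)))
# disc top z=zt+12; fit arc
m=(abs(Z-zt-12)<2.5)&(r<85);P=X[m];print(len(P),P[:,2].mean(),cv2.minEnclosingCircle(P[:,:2].astype(np.float32)))
print(np.linalg.lstsq(np.c_[P[:,:2],np.ones(len(P))],P[:,2],rcond=None)[0])
r0=np.hypot(X[...,0]-552.4,X[...,1]+298.2);m=(Z>106)&(Z<116)&(r0<110)&(r0>70);P=X[m]
ang=np.degrees(np.arctan2(P[:,1]+298.2,P[:,0]-552.4)); rr=np.hypot(P[:,0]-552.4,P[:,1]+298.2)
O=np.array([P[k][np.argsort(rr[k])[-2]] for a in range(-180,180,4) if (k:=(ang>=a)&(ang<a+4)).sum()>4])
for Q in (O,P):
    A=np.c_[2*Q[:,:2],np.ones(len(Q))]; q=np.linalg.lstsq(A,(Q[:,:2]**2).sum(1),rcond=None)[0]; print(q[:2],np.sqrt(q[2]+q[0]**2+q[1]**2),len(Q))
E
```

```text
[ 532.07703139 -120.87118678  207.60573302]
176.8057330219608
26945 ((528.4218139648438, -123.44489288330078), 85.14977264404297)
24572 187.94491348861294 ((535.2159423828125, -124.25714874267578), 78.52950286865234)
[ 4.36421080e-03 -4.63143044e-03  1.85163851e+02]
[ 553.27612968 -297.24062275] 95.54785356189821 36
[ 552.70830655 -299.23196942] 90.97822199809661 2830
```

View pics/wrist15.png

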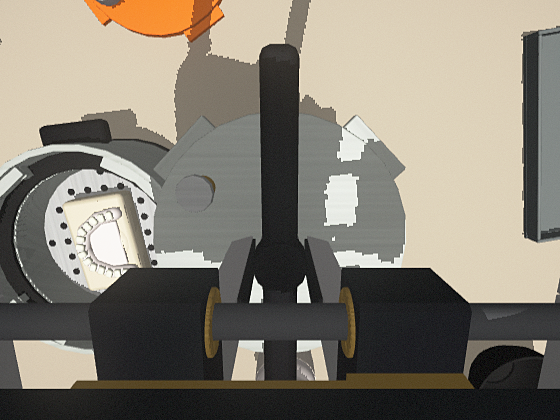

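>>> move_arm --moves '[{"rx": 0,"ry": 0.0005,"rz": 0.013,"x": -0.06,"y": -0.25,"z": 0,"claw": -1},{"rx": 0,"ry": 0.0005,"rz": 0.027,"x": -0.12,"y": -0.5,"z": 0,"claw": -1},{"rx": 0,"ry": 0.0005,"rz": 0.04,"x": -0.18,"y": -0.75,"z": 0,"claw": -1},{"rx": 0,"ry": 0.001,"rz": 0.054,"x": -0.23,"y": -0.95,"z": 0,"claw": -1},{"rx": 0,"ry": 0.001,"rz": 0.054,"x": -0.23,"y": -0.95,"z": 0,"claw": -1}]'

```text
time: 20.35
position: [542.4, -218.2, 206.2]
tool_rot: [3.14, -0.005, 2.677]
wrist_force: [-0.2, 1.0, -6.4]
finger_gap: 0.288
```

```bash
python3 - <<'E'
from h import *
to([552.4,-298.5,170,134])
E
```

```text
t 20.35 pos [ 542.4 -218.2  206.2] rot [ 3.1402 -0.0047  2.6768] F [-0.2  1.  -6.4] gap 0.288
shift [-0.451 -0.674  0.359]
turn [ 0.0001 -0.0008  0.0538]
```

>>> move_arm --moves '[{"rx": 0,"ry": -0.0004,"rz": 0.015,"x": -0.12,"y": -0.17,"z": 0.1,"claw": -1},{"rx": 0,"ry": -0.0008,"rz": 0.03,"x": -0.25,"y": -0.35,"z": 0.2,"claw": -1},{"rx": 0,"ry": -0.0008,"rz": 0.045,"x": -0.38,"y": -0.55,"z": 0.3,"claw": -1},{"rx": 0,"ry": -0.0008,"rz": 0.054,"x": -0.45,"y": -0.67,"z": 0.36,"claw": -1},{"rx": 0,"ry": -0.0008,"rz": 0.054,"x": -0.45,"y": -0.67,"z": 0.36,"claw": -1},{"rx": 0,"ry": -0.0008,"rz": 0.054,"x": -0.45,"y": -0.67,"z": 0.36,"claw": -1},{"rx": 0,"ry": -0.0008,"rz": 0.054,"x": -0.45,"y": -0.67,"z": 0.36,"claw": -1}]'

```text
time: 21.22
position: [552.6, -296.9, 170.4]
tool_rot: [3.141, 0.0, 2.339]
wrist_force: [-0.5, 0.1, -4.9]
finger_gap: 0.289
```

```bash
python3 - <<'E'
from h import *
to([552.4,-298.5,150,134])
for n in('side','scene','wrist'): snap(n,'16')
crop(load('side16'),270,150,450,320,4,'pics/crop16.png')
crop(load('scene16'),160,180,300,300,5,'pics/crop17.png')
E
```

```text
t 21.225 pos [ 552.6 -296.9  170.4] rot [3.1405e+00 2.0000e-04 2.3393e+00] F [-0.5  0.1 -4.9] gap 0.289
shift [-0.01  -0.012  0.204]
turn [0.0002 0.     0.0001]
```

View pics/crop16.png

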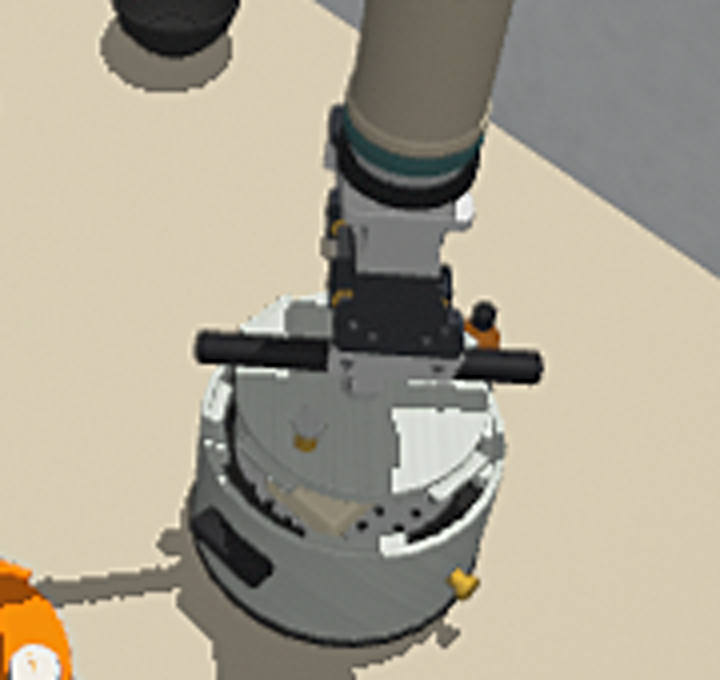

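View pics/crop17.png

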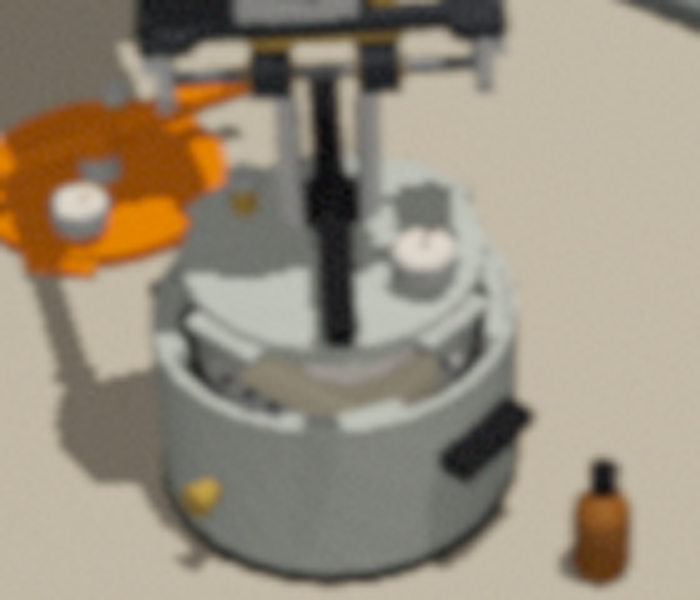

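View pics/wrist16.png

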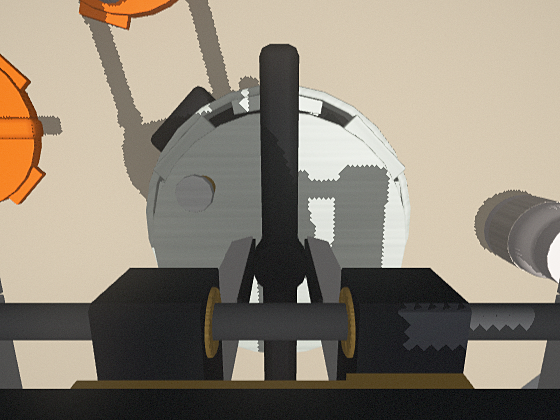

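```bash
cat > m.py <<'E'
from h import *
from scipy.optimize import least_squares
def meas(n,zt,L0,P0=(552.4,-298.4)):
    c=load(n); X=cloud(c); Z=X[...,2]; V=c['p'].max(2)
    def arc(z0,tol,C,rmin,rmax,R,what):
        r=np.hypot(X[...,0]-C[0],X[...,1]-C[1]); m=(abs(Z-z0)<tol)&(r<rmax)&(r>rmin)&(V>60); P=X[m]; 
        if len(P)<30: print(n,what,'few',len(P)); return
        C=np.array(C,float)
        for _ in range(3):
            a=np.degrees(np.arctan2(P[:,1]-C[1],P[:,0]-C[0])); rr=np.hypot(*(P[:,:2]-C).T)
            O=np.array([P[k][np.argsort(rr[k])[-2],:2] for b in range(-180,180,3) if (k:=(a>=b)&(a<b+3)).sum()>3 and rr[k].max()>R-6])
            if len(O)<6: print('few'); return
            s=least_squares(lambda q:np.hypot(*(O-q).T)-R,C,loss='soft_l1',f_scale=1.); C=s.x
        aa=np.sort(np.degrees(np.arctan2(O[:,1]-C[1],O[:,0]-C[0]))); print(n,what,C.round(1),len(O),'rms',np.sqrt((s.fun**2).mean()).round(2),'z',P[:,2].mean().round(1),'ang',aa[0].round(),aa[-1].round()); return C
    arc(zt+12,3,L0,60,84,78.5,'lid'); arc(111,5,P0,84,103,97,'pot')
E
python3 - <<'E'
from m import *
for n in('wrist16','side16','scene16'): meas(n,170.4-30.8,(552.6,-296.9))
E
```

```text
wrist16 lid [ 554.5 -299.9] 74 rms 0.81 z 150.6 ang -178.0 179.0
wrist16 pot [ 553.3 -300. ] 62 rms 0.7 z 110.4 ang -180.0 179.0
side16 lid [ 554.4 -297.7] 77 rms 3.42 z 152.0 ang -179.0 177.0
side16 pot [ 552.  -297.4] 71 rms 2.12 z 111.3 ang -178.0 179.0
scene16 lid [ 553.1 -294.4] 68 rms 4.46 z 150.8 ang -173.0 162.0
scene16 pot [ 551.  -296.9] 60 rms 2.5 z 109.6 ang -160.0 67.0
```

Lid relative to pot: wrist view (+1.2, +0.1) mm, side view (+2.4, -0.3), scene noisy. I correct about -1.5 mm in x and lower slowly.

```bash
python3 - <<'E'
from h import *
to([551.1,-297.2,148,134])
E
```

```text
t 21.375 pos [ 552.6 -297.5  170.3] rot [3.1407e+00 5.0000e-04 2.3385e+00] F [ 0.3 -0.1 -5. ] gap 0.291
shift [ 0.013 -0.008  0.223]
turn [ 0.0001  0.0001 -0.    ]
```

>>> move_arm --moves '[{"rx": 0,"ry": 0,"rz": 0,"x": 0.01,"y": -0.012,"z": 0.1,"claw": -1},{"rx": 0,"ry": 0,"rz": 0,"x": 0.01,"y": -0.012,"z": 0.2,"claw": -1},{"rx": 0,"ry": 0,"rz": 0,"x": 0.01,"y": -0.012,"z": 0.24,"claw": -1},{"rx": 0,"ry": 0,"rz": 0,"x": 0.01,"y": -0.012,"z": 0.24,"claw": -1},{"rx": 0,"ry": 0,"rz": 0,"x": 0.01,"y": -0.012,"z": 0.24,"claw": -1}]'

```text
time: 22.0
position: [551.3, -297.9, 146.5]
tool_rot: [3.141, 0.001, 2.338]
wrist_force: [-0.1, -0.1, -6.0]
finger_gap: 0.294
```

```bash
python3 - <<'E'
from m import *
to([551.1,-297.7,126,134])
for n in('side','wrist'): snap(n,'17')
s=manip.get_state()
for n in('wrist17','side17'): meas(n,s['position'][2]-30.8,(552,-298))
c=load('wrist17')
crop(c,130,60,430,280,2.6,'pics/crop18.png')
E
```

```text
t 22.0 pos [ 551.3 -297.9  146.5] rot [3.1406e+00 1.0000e-03 2.3384e+00] F [-0.1 -0.1 -6. ] gap 0.294
shift [ 0.002 -0.     0.205]
turn [ 0.0002  0.0002 -0.0001]
wrist17 lid [ 553.2 -300.5] 74 rms 0.81 z 126.9 ang -177.0 178.0
wrist17 pot [ 552.9 -299.9] 77 rms 1.08 z 110.1 ang -178.0 179.0
side17 lid [ 552.7 -298.2] 78 rms 2.87 z 128.2 ang -177.0 180.0
side17 pot [ 551.9 -297.4] 69 rms 2.15 z 111.3 ang -179.0 178.0
```

View pics/crop18.png

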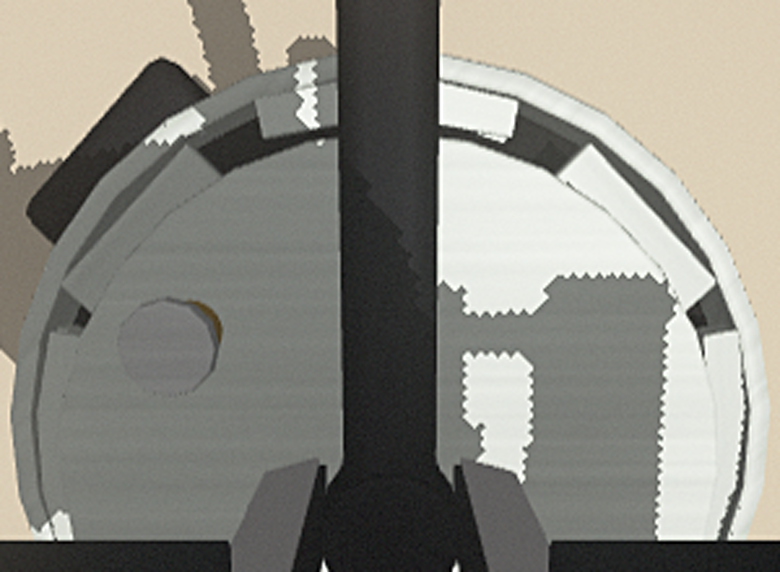

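The wrist crop shows the lid lugs centred in the pot's gaps, lid-pot offset within 1 mm. I lower it.

>>> move_arm --moves '[{"rx": 0,"ry": 0,"rz": 0,"x": 0.008,"y": 0,"z": 0.02,"claw": -1},{"rx": 0,"ry": 0,"rz": 0,"x": 0.008,"y": 0,"z": 0.05,"claw": -1},{"rx": 0,"ry": 0,"rz": 0,"x": 0.008,"y": 0,"z": 0.08,"claw": -1},{"rx": 0,"ry": 0,"rz": 0,"x": 0.008,"y": 0,"z": 0.1,"claw": -1},{"rx": 0,"ry": 0,"rz": 0,"x": 0.008,"y": 0,"z": 0.1,"claw": -1}]'

```text
time: 22.72
position: [550.6, -297.2, 136.4]
tool_rot: [3.141, 0.001, 2.339]
wrist_force: [-0.6, -0.0, -4.9]
finger_gap: 0.288
```

>>> move_arm --moves '[{"rx": 0,"ry": 0,"rz": 0,"x": 0,"y": 0,"z": 0.03,"claw": -1},{"rx": 0,"ry": 0,"rz": 0,"x": 0,"y": 0,"z": 0.06,"claw": -1},{"rx": 0,"ry": 0,"rz": 0,"x": 0,"y": 0,"z": 0.085,"claw": -1},{"rx": 0,"ry": 0,"rz": 0,"x": 0,"y": 0,"z": 0.1,"claw": -1},{"rx": 0,"ry": 0,"rz": 0,"x": 0,"y": 0,"z": 0.1,"claw": -1}]'

```text
time: 23.35
position: [550.6, -297.1, 126.2]
tool_rot: [3.141, 0.0, 2.338]
wrist_force: [-0.0, -0.2, -6.3]
finger_gap: 0.289
```

>>> move_arm --moves '[{"rx": 0,"ry": 0,"rz": 0,"x": 0,"y": 0,"z": 0.01,"claw": -1},{"rx": 0,"ry": 0,"rz": 0,"x": 0,"y": 0,"z": 0.02,"claw": -1},{"rx": 0,"ry": 0,"rz": 0,"x": 0,"y": 0,"z": 0.025,"claw": -1},{"rx": 0,"ry": 0,"rz": 0,"x": 0,"y": 0,"z": 0.025,"claw": -1}]'

```text
time: 23.85
position: [550.6, -297.2, 124.5]
tool_rot: [3.141, 0.001, 2.338]
wrist_force: [-1.8, 1.2, 1.2]
finger_gap: 0.291
```

Seated on the ledge: TCP 124.5 puts the underside at about 94 mm, and the weight is taken. I release and rise.

>>> move_arm --moves '[{"rx": 0,"ry": 0,"rz": 0,"x": 0,"y": 0,"z": 0,"claw": 0},{"rx": 0,"ry": 0,"rz": 0,"x": 0,"y": 0,"z": 0,"claw": 0},{"rx": 0,"ry": 0,"rz": 0,"x": 0,"y": 0,"z": 0,"claw": 0},{"rx": 0,"ry": 0,"rz": 0,"x": 0,"y": 0,"z": -0.2,"claw": 0},{"rx": 0,"ry": 0,"rz": 0,"x": 0,"y": 0,"z": -0.5,"claw": 0},{"rx": 0,"ry": 0,"rz": 0,"x": 0,"y": 0,"z": -0.5,"claw": 0}]'

```text
time: 24.6
position: [552.1, -298.3, 176.8]
tool_rot: [3.14, 0.007, 2.339]
wrist_force: [-0.7, 0.0, -0.5]
finger_gap: 0.497
```

```bash
python3 - <<'E'
from m import *
b=np.radians(134); e=85
T=[551.3+e*np.cos(b),-297.5+e*np.sin(b),165,134]; print(T)
to(T)
snap('side','18');snap('wrist','18')
crop(load('side18'),270,150,450,320,4,'pics/crop19.png')
for n in('wrist18','side18'): meas(n,94,(552,-298))
crop(load('wrist18'),130,30,430,280,2.6,'pics/crop20.png')
E
```

```text
[np.float64(492.2540385109852), np.float64(-236.35611697121465), 165, 134]
t 24.6 pos [ 552.1 -298.3  176.8] rot [3.1396 0.0067 2.3385] F [-0.7  0.  -0.5] gap 0.497
shift [ 0.862 -0.001  0.112]
turn [ 0.0003  0.0011 -0.    ]
wrist18 lid [ 551.6 -298.4] 89 rms 3.61 z 105.0 ang -179.0 179.0
wrist18 pot [ 553.2 -300.1] 77 rms 1.38 z 110.0 ang -179.0 179.0
side18 lid [ 553.5 -298.4] 80 rms 3.21 z 106.3 ang -178.0 179.0
side18 pot [ 551.8 -298.3] 79 rms 2.47 z 111.2 ang -177.0 178.0
```

View pics/crop19.png

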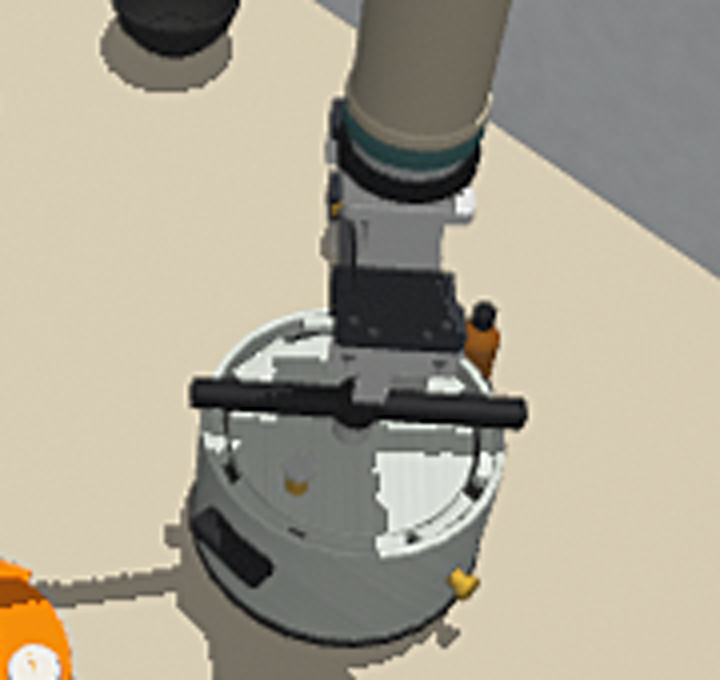

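View pics/crop20.png

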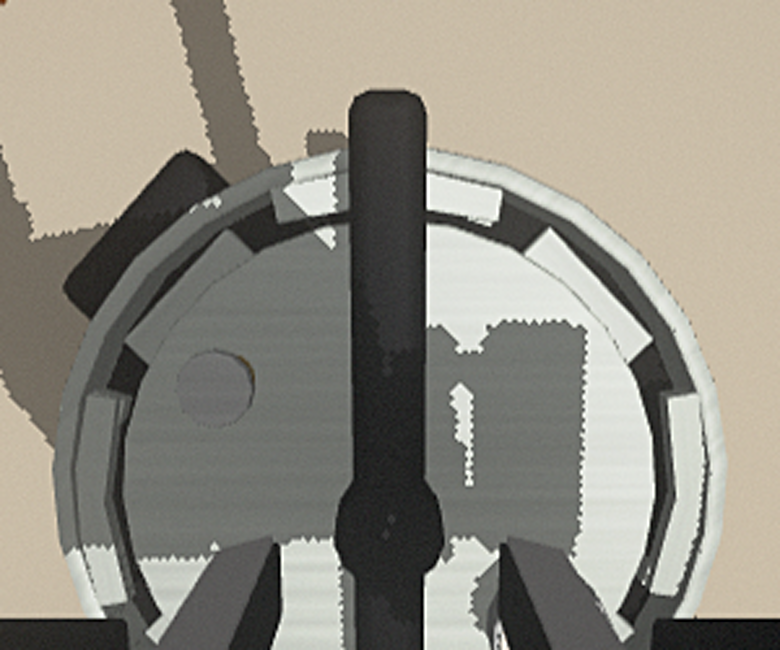

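The lid sits level in the collar: disc top z≈105-106 = 94+12, lugs in the gaps. Next I take the bar near its near end, 88 mm out.

>>> move_arm --moves '[{"rx": 0.0003,"ry": 0.001,"rz": 0,"x": 0.4,"y": 0,"z": 0,"claw": 0},{"rx": 0.0003,"ry": 0.001,"rz": 0,"x": 0.8,"y": 0,"z": 0,"claw": 0},{"rx": 0.0003,"ry": 0.001,"rz": 0,"x": 0.89,"y": 0,"z": 0.1,"claw": 0},{"rx": 0.0003,"ry": 0.001,"rz": 0,"x": 0.89,"y": 0,"z": 0.2,"claw": 0},{"rx": 0.0003,"ry": 0.001,"rz": 0,"x": 0.89,"y": 0,"z": 0.2,"claw": 0}]'

```text
time: 25.32
position: [488.7, -233.5, 152.3]
tool_rot: [-3.14, -0.007, 2.338]
wrist_force: [-0.8, -0.3, -0.2]
finger_gap: 0.502
```

```bash
python3 - <<'E'
from m import *
to([489.9,-234.2,121,134])
c=snap('wrist','19'); snap('side','19')
crop(load('side19'),250,130,430,300,4,'pics/crop21.png')
E
```

```text
t 25.325 pos [ 488.7 -233.5  152.3] rot [-3.14   -0.0072  2.3383] F [-0.8 -0.3 -0.2] gap 0.502
shift [-0.016  0.004  0.313]
turn [-0.0003 -0.0011 -0.0001]
```

View pics/wrist19.png

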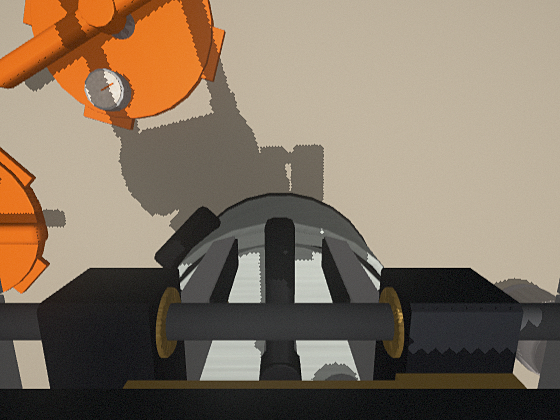

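View pics/crop21.png

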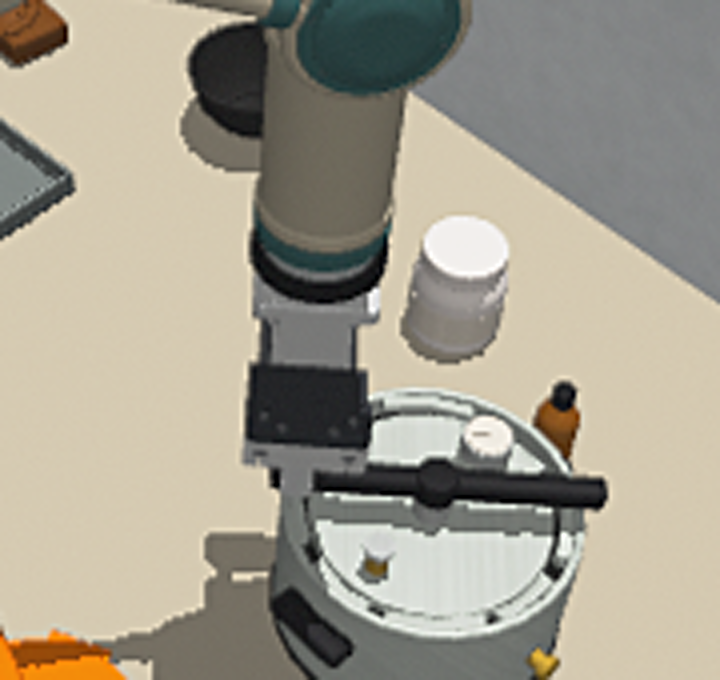

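>>> move_arm --moves '[{"rx": 0,"ry": -0.001,"rz": 0,"x": -0.015,"y": 0,"z": 0.15,"claw": 0},{"rx": 0,"ry": -0.001,"rz": 0,"x": -0.015,"y": 0,"z": 0.29,"claw": 0},{"rx": 0,"ry": -0.001,"rz": 0,"x": -0.015,"y": 0,"z": 0.31,"claw": 0},{"rx": 0,"ry": -0.001,"rz": 0,"x": -0.015,"y": 0,"z": 0.31,"claw": -1},{"rx": 0,"ry": -0.001,"rz": 0,"x": -0.015,"y": 0,"z": 0.31,"claw": -1},{"rx": 0,"ry": -0.001,"rz": 0,"x": -0.015,"y": 0,"z": 0.31,"claw": -1},{"rx": 0,"ry": -0.001,"rz": 0,"x": -0.015,"y": 0,"z": 0.31,"claw": -1},{"rx": 0,"ry": -0.001,"rz": 0,"x": -0.015,"y": 0,"z": 0.31,"claw": -1},{"rx": 0,"ry": -0.001,"rz": 0,"x": -0.015,"y": 0,"z": 0.31,"claw": -1}]'

```text
time: 26.55
position: [490.4, -235.0, 122.6]
tool_rot: [-3.14, 0.001, 2.338]
wrist_force: [-0.5, -0.5, 3.3]
finger_gap: 0.189
```

```bash
python3 - <<'E'
from m import *
s=manip.get_state()
C=np.array([551.2,-297.6]); p=s['position'][:2]-C; r=np.hypot(*p); a=np.degrees(np.arctan2(p[1],p[0])); yaw=np.degrees(s['tool_rot'][2]); print('r',r,'ang',a,'yaw',yaw)
to([489.9,-234.2,121,134],s)
# arc in current tool frame, clockwise t
from scipy.spatial.transform import Rotation as Ro
R=Ro.from_euler('xyz',s['tool_rot']).as_matrix()
for t in range(0,56,3):
    q=np.radians(a-t); X=np.array([C[0]+r*np.cos(q),C[1]+r*np.sin(q),s['position'][2]])
    print(t,'rz',round(t/360,4),'shift',(R.T@(X-s['position'])/100).round(3))
E
```

```text
r 87.23895178894206 ang 134.18810890099115 yaw 133.96880396852447
t 26.55 pos [ 490.4 -235.   122.6] rot [-3.1404e+00  1.5000e-03  2.3382e+00] F [-0.5 -0.5  3.3] gap 0.189
shift [0.01  0.002 0.016]
turn [-0.0002  0.0002 -0.0001]
0 rz 0.0 shift [0. 0. 0.]
3 rz 0.0083 shift [-0.001  0.046 -0.   ]
6 rz 0.0167 shift [-0.004  0.091 -0.   ]
9 rz 0.025 shift [-0.01   0.137 -0.   ]
12 rz 0.0333 shift [-0.018  0.181 -0.   ]
15 rz 0.0417 shift [-0.029  0.226 -0.   ]
18 rz 0.05 shift [-0.042  0.27  -0.   ]
21 rz 0.0583 shift [-0.057  0.313 -0.   ]
24 rz 0.0667 shift [-0.074  0.355 -0.   ]
27 rz 0.075 shift [-0.094  0.396 -0.   ]
30 rz 0.0833 shift [-0.115  0.437 -0.   ]
33 rz 0.0917 shift [-0.139  0.476 -0.   ]
36 rz 0.1 shift [-0.165  0.513 -0.   ]
39 rz 0.1083 shift [-0.192  0.55  -0.   ]
42 rz 0.1167 shift [-0.222  0.585 -0.   ]
45 rz 0.125 shift [-0.253  0.618 -0.   ]
48 rz 0.1333 shift [-0.286  0.649 -0.   ]
51 rz 0.1417 shift [-0.321  0.679 -0.   ]
54 rz 0.15 shift [-0.357  0.707 -0.   ]
```

>>> move_arm --moves '[{"rx": 0,"ry": 0,"rz": 0.0083,"x": -0.001,"y": 0.046,"z": 0,"claw": -1},{"rx": 0,"ry": 0,"rz": 0.0167,"x": -0.004,"y": 0.091,"z": 0,"claw": -1},{"rx": 0,"ry": 0,"rz": 0.025,"x": -0.01,"y": 0.137,"z": 0,"claw": -1},{"rx": 0,"ry": 0,"rz": 0.0333,"x": -0.018,"y": 0.181,"z": 0,"claw": -1},{"rx": 0,"ry": 0,"rz": 0.0417,"x": -0.029,"y": 0.226,"z": 0,"claw": -1},{"rx": 0,"ry": 0,"rz": 0.05,"x": -0.042,"y": 0.27,"z": 0,"claw": -1},{"rx": 0,"ry": 0,"rz": 0.0583,"x": -0.057,"y": 0.313,"z": 0,"claw": -1},{"rx": 0,"ry": 0,"rz": 0.0667,"x": -0.074,"y": 0.355,"z": 0,"claw": -1},{"rx": 0,"ry": 0,"rz": 0.075,"x": -0.094,"y": 0.396,"z": 0,"claw": -1},{"rx": 0,"ry": 0,"rz": 0.0833,"x": -0.115,"y": 0.437,"z": 0,"claw": -1}]'

```text
time: 27.8
position: [530.0, -212.9, 122.7]
tool_rot: [-3.141, 0.002, 1.814]
wrist_force: [0.2, 0.2, 1.2]
finger_gap: 0.187
```

```bash
cat > arc.py <<'E'
from h import *
import sys
from scipy.spatial.transform import Rotation as Ro
def arc(ts,dz=0,yaw0=None,C=np.array([551.2,-297.6])):
    s=manip.get_state()
    p=s['position'][:2]-C; r=np.hypot(*p); a=np.degrees(np.arctan2(p[1],p[0])); yaw=np.degrees(s['tool_rot'][2]); print('t',s['time'],'r',r.round(1),'ang',a.round(1),'yaw',yaw.round(1),'z',s['position'][2].round(1),'rot',s['tool_rot'].round(4),'F',s['wrist_force'].round(1),'T',s['wrist_torque'].round(2),'gap',s['finger_gap'],'q',s['qpos'].round(2))
    pp=s['position'][:2]-C
    print('tangential cw F', (s['wrist_force'][:2]@np.array([pp[1],-pp[0]])/r).round(1))
    R=Ro.from_euler('xyz',s['tool_rot']).as_matrix()
    for t in ts:
        q=np.radians(a-t); X=np.array([C[0]+r*np.cos(q),C[1]+r*np.sin(q),s['position'][2]+dz])
        print(t,'rz',round(t/360,4),'shift',(R.T@(X-s['position'])/100).round(3))
E
python3 -c "
from arc import *
arc(range(0,28,2)); snap('side','20'); crop(load('side20'),250,130,430,300,4,'pics/crop22.png')"
```

```text
t 27.8 r 87.3 ang 104.0 yaw 103.9 z 122.7 rot [-3.1413e+00  2.0000e-03  1.8140e+00] F [0.2 0.2 1.2] T [0.02 0.06 0.28] gap 0.18696309667323688 q [-0.5   0.33  1.64 -0.    1.17 -0.75]
tangential cw F 0.3
0 rz 0.0 shift [0. 0. 0.]
2 rz 0.0056 shift [-0.    0.03 -0.  ]
4 rz 0.0111 shift [-0.002  0.061 -0.   ]
6 rz 0.0167 shift [-0.005  0.091 -0.   ]
8 rz 0.0222 shift [-0.008  0.122 -0.   ]
10 rz 0.0278 shift [-0.013  0.152 -0.   ]
12 rz 0.0333 shift [-0.019  0.182 -0.   ]
14 rz 0.0389 shift [-0.026  0.211 -0.   ]
16 rz 0.0444 shift [-0.033  0.241  0.   ]
18 rz 0.05 shift [-0.042  0.27   0.   ]
20 rz 0.0556 shift [-0.052  0.299  0.   ]
22 rz 0.0611 shift [-0.063  0.327  0.   ]
24 rz 0.0667 shift [-0.075  0.355  0.   ]
26 rz 0.0722 shift [-0.088  0.383  0.   ]
```

View pics/crop22.png

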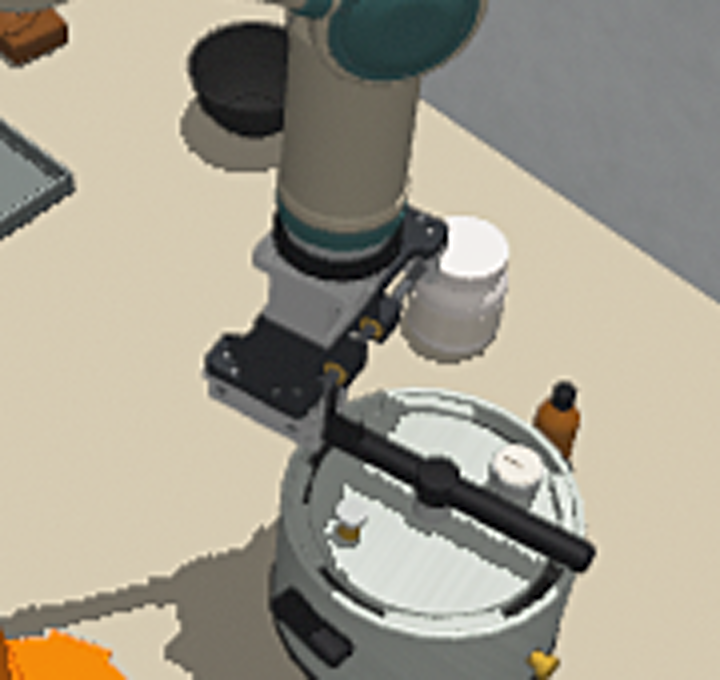

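The lid follows the bar freely through 30°. Next is the stiff part.

>>> move_arm --moves '[{"rx": 0,"ry": 0,"rz": 0.0056,"x": 0,"y": 0.03,"z": 0,"claw": -1},{"rx": 0,"ry": 0,"rz": 0.0111,"x": -0.002,"y": 0.061,"z": 0,"claw": -1},{"rx": 0,"ry": 0,"rz": 0.0167,"x": -0.005,"y": 0.091,"z": 0,"claw": -1},{"rx": 0,"ry": 0,"rz": 0.0222,"x": -0.008,"y": 0.122,"z": 0.003,"claw": -1},{"rx": 0,"ry": 0,"rz": 0.0278,"x": -0.013,"y": 0.152,"z": 0.005,"claw": -1},{"rx": 0,"ry": 0,"rz": 0.0333,"x": -0.019,"y": 0.182,"z": 0.006,"claw": -1},{"rx": 0,"ry": 0,"rz": 0.0333,"x": -0.019,"y": 0.182,"z": 0.006,"claw": -1}]'

```text
time: 28.72
position: [545.8, -210.4, 122.1]
tool_rot: [-3.136, 0.002, 1.607]
wrist_force: [-6.8, -1.8, 4.8]
finger_gap: 0.193
```

```bash
python3 -c "
from arc import *
arc(range(0,15,1))"
```

```text
t 28.725 r 87.3 ang 93.5 yaw 92.0 z 122.1 rot [-3.1364e+00  2.2000e-03  1.6065e+00] F [-6.8 -1.8  4.8] T [-0.2   0.98  0.72] gap 0.1931776573324915 q [-0.48  0.35  1.61 -0.    1.18 -0.52]
tangential cw F -6.9
0 rz 0.0 shift [0. 0. 0.]
1 rz 0.0028 shift [ 0.     0.015 -0.   ]
2 rz 0.0056 shift [ 0.    0.03 -0.  ]
3 rz 0.0083 shift [-0.     0.046 -0.   ]
4 rz 0.0111 shift [-0.001  0.061 -0.   ]
5 rz 0.0139 shift [-0.001  0.076 -0.   ]
6 rz 0.0167 shift [-0.002  0.091 -0.   ]
7 rz 0.0194 shift [-0.004  0.107 -0.001]
8 rz 0.0222 shift [-0.005  0.122 -0.001]
9 rz 0.025 shift [-0.007  0.137 -0.001]
10 rz 0.0278 shift [-0.009  0.152 -0.001]
11 rz 0.0306 shift [-0.012  0.167 -0.001]
12 rz 0.0333 shift [-0.014  0.182 -0.001]
13 rz 0.0361 shift [-0.017  0.197 -0.001]
14 rz 0.0389 shift [-0.02   0.212 -0.001]
```

>>> move_arm --moves '[{"rx": 0,"ry": 0,"rz": 0.0028,"x": 0,"y": 0.03,"z": 0,"claw": -1},{"rx": 0,"ry": 0,"rz": 0.0056,"x": 0,"y": 0.05,"z": 0,"claw": -1},{"rx": 0,"ry": 0,"rz": 0.0083,"x": -0.001,"y": 0.07,"z": 0,"claw": -1},{"rx": 0,"ry": 0,"rz": 0.0083,"x": -0.001,"y": 0.085,"z": 0,"claw": -1},{"rx": 0,"ry": 0,"rz": 0.0083,"x": -0.002,"y": 0.09,"z": 0,"claw": -1},{"rx": 0,"ry": 0,"rz": 0.0083,"x": -0.002,"y": 0.09,"z": 0,"claw": -1}]'

```text
time: 29.48
position: [547.7, -210.7, 121.8]
tool_rot: [-3.122, 0.003, 1.558]
wrist_force: [-14.0, -2.3, 9.6]
finger_gap: 0.198
```

```bash
python3 -c "
from arc import *
arc(range(0,9,2))"
```

```text
t 29.475 r 87.0 ang 92.3 yaw 89.2 z 121.8 rot [-3.1224  0.0034  1.5577] F [-14.   -2.3   9.6] T [-0.49  2.27  0.59] gap 0.19803215156847181 q [-0.48  0.36  1.6  -0.01  1.2  -0.46]
tangential cw F -14.1
0 rz 0.0 shift [0. 0. 0.]
2 rz 0.0056 shift [ 0.001  0.03  -0.001]
4 rz 0.0111 shift [ 0.001  0.061 -0.001]
6 rz 0.0167 shift [ 0.     0.091 -0.002]
8 rz 0.0222 shift [-0.002  0.121 -0.002]
```

The arm is compliant: a 7 mm lead gives about 14 N. I give a bigger lead.

>>> move_arm --moves '[{"rx": -0.001,"ry": 0,"rz": 0.001,"x": 0,"y": 0.09,"z": 0,"claw": -1},{"rx": -0.002,"ry": 0,"rz": 0.002,"x": 0,"y": 0.11,"z": 0,"claw": -1},{"rx": -0.003,"ry": 0,"rz": 0.003,"x": 0,"y": 0.13,"z": 0,"claw": -1},{"rx": -0.003,"ry": 0,"rz": 0.003,"x": 0,"y": 0.15,"z": 0,"claw": -1},{"rx": -0.003,"ry": 0,"rz": 0.003,"x": 0,"y": 0.16,"z": 0,"claw": -1},{"rx": -0.003,"ry": 0,"rz": 0.003,"x": 0,"y": 0.16,"z": 0,"claw": -1}]'

```text
time: 30.22
position: [550.4, -210.4, 121.4]
tool_rot: [-3.115, 0.003, 1.542]
wrist_force: [-25.0, -1.4, 16.9]
finger_gap: 0.195
```

```bash
python3 -c "
from arc import *
arc(range(0,9,4)); snap('side','21'); snap('scene','21'); snap('wrist','21'); crop(load('side21'),250,130,430,300,4,'pics/crop23.png')"
```

```text
t 30.225 r 87.2 ang 90.5 yaw 88.3 z 121.4 rot [-3.1150e+00  3.1000e-03  1.5418e+00] F [-25.   -1.4  16.9] T [-0.31  4.42  0.35] gap 0.19511189124355555 q [-0.47  0.37  1.58 -0.02  1.21 -0.44]
tangential cw F -25.0
0 rz 0.0 shift [ 0. -0. -0.]
4 rz 0.0111 shift [ 0.     0.061 -0.002]
8 rz 0.0222 shift [-0.004  0.122 -0.003]
```

View pics/crop23.png

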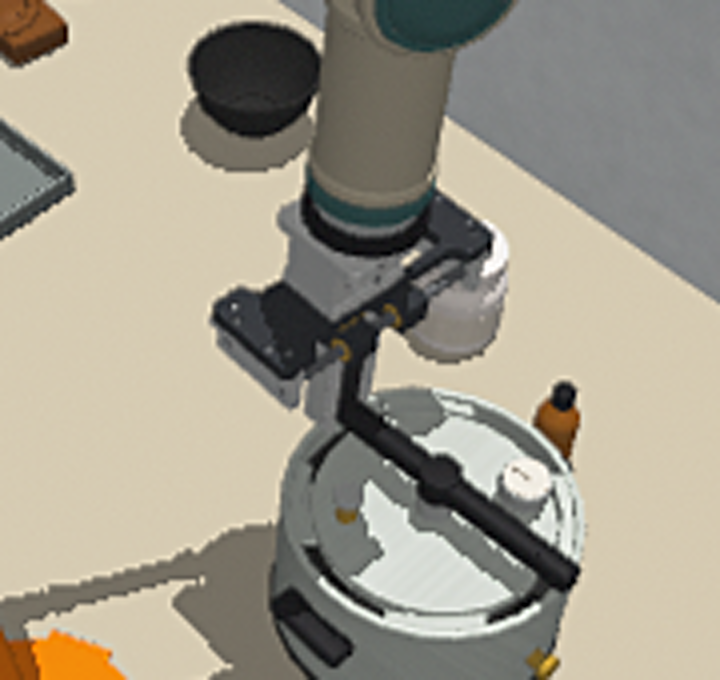

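>>> move_arm --moves '[{"rx": -0.003,"ry": 0,"rz": 0.001,"x": 0,"y": 0.13,"z": -0.02,"claw": -1},{"rx": -0.004,"ry": 0,"rz": 0.002,"x": 0,"y": 0.16,"z": -0.02,"claw": -1},{"rx": -0.004,"ry": 0,"rz": 0.002,"x": 0,"y": 0.18,"z": -0.02,"claw": -1},{"rx": -0.004,"ry": 0,"rz": 0.002,"x": 0,"y": 0.18,"z": -0.02,"claw": -1}]'

```text
time: 30.88
position: [551.4, -210.2, 121.2]
tool_rot: [-3.106, 0.002, 1.533]
wrist_force: [-29.8, -1.8, 14.1]
finger_gap: 0.195
```

```bash
python3 -c "
from arc import *
arc([0])"
```

```text
t 30.875 r 87.4 ang 89.8 yaw 87.8 z 121.2 rot [-3.1055e+00  2.2000e-03  1.5326e+00] F [-29.8  -1.8  14.1] T [-0.5   5.22  0.35] gap 0.19543502291666523 q [-0.47  0.37  1.57 -0.02  1.22 -0.43]
tangential cw F -29.8
0 rz 0.0 shift [0. 0. 0.]
```

```bash
python3 -c "
from h import *
snap('wrist','22');snap('scene','22'); crop(load('scene22'),160,170,300,300,5,'pics/crop24.png')"
```

```text
(no output)
```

View pics/wrist22.png

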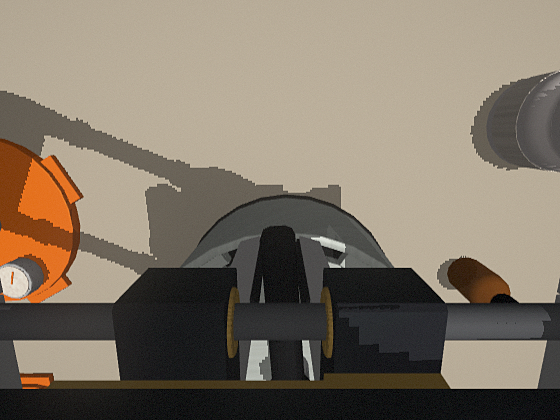

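View pics/crop24.png

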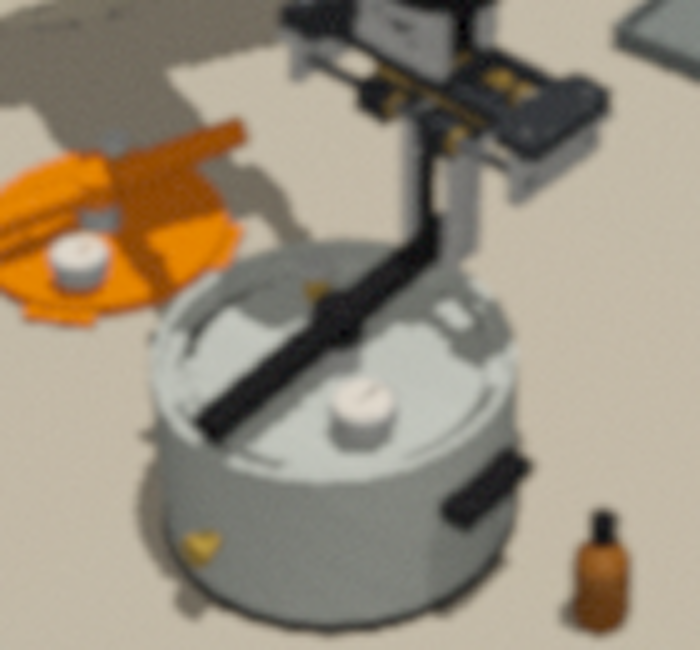

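```bash
python3 -c "
from h import *
c=load('scene22')
P=ray(c,[(160+208/5,170+425/5),(160+342/5,170+312/5)],147);print(P,np.degrees(np.arctan2(*(P[1]-P[0])[[1,0]])))
X=cloud(c); V=c['p'].max(2)
m=(V<60)&(X[...,2]>135)&(X[...,2]<152)&(X[...,1]<-300)&(np.hypot(X[...,0]-552,X[...,1]+298)<125)
print(m.sum(),cv2.fitLine(X[m][:,:2].astype(np.float32),cv2.DIST_HUBER,0,.01,.01).ravel())
l=cv2.fitLine(X[m][:,:2].astype(np.float32),cv2.DIST_HUBER,0,.01,.01).ravel();print(np.degrees(np.arctan2(l[1],l[0])))
for n in('side21','side0'):
  c=load(n);X=cloud(c);V=c['p'].max(2)
  m=(V<60)&(X[...,2]>137)&(X[...,2]<152)&(X[...,1]<-312)&(np.hypot(X[...,0]-552,X[...,1]+298)<125)
  if m.sum()>20:
    l=cv2.fitLine(X[m][:,:2].astype(np.float32),cv2.DIST_HUBER,0,.01,.01).ravel();print(n,m.sum(),np.degrees(np.arctan2(l[1],l[0])))
  m=(V<60)&(X[...,2]>60)&(X[...,2]<86)&(np.hypot(X[...,0]-552,X[...,1]+298)<125)&(X[...,0]<470); P=X[m]; print('pot -x handle',P.mean(0),np.degrees(np.arctan2(P[:,1].mean()+298,P[:,0].mean()-552)))
"
```

```text
[[ 568.15833999 -406.21586696  147.        ]
 [ 563.67996865 -302.03977497  147.        ]] 92.46154262248676
205 [ 3.2708131e-02 -9.9946493e-01  5.6196741e+02 -3.5238858e+02]
-88.125626
side21 238 -87.11721
pot -x handle [ 444.56666152 -299.98527889   81.42874672] -178.94134206161073
pot -x handle [ 444.57201328 -299.75974058   81.06083498] -179.0615416444954
```

>>> move_arm --moves '[{"rx": -0.005,"ry": 0,"rz": 0.001,"x": 0,"y": 0.15,"z": -0.02,"claw": -1},{"rx": -0.006,"ry": 0,"rz": 0.002,"x": 0,"y": 0.18,"z": -0.02,"claw": -1},{"rx": -0.006,"ry": 0,"rz": 0.002,"x": 0,"y": 0.2,"z": -0.02,"claw": -1},{"rx": -0.006,"ry": 0,"rz": 0.002,"x": 0,"y": 0.22,"z": -0.02,"claw": -1},{"rx": -0.006,"ry": 0,"rz": 0.002,"x": 0,"y": 0.22,"z": -0.02,"claw": -1}]'

```text
time: 31.6
position: [552.5, -210.0, 121.0]
tool_rot: [-3.101, 0.001, 1.524]
wrist_force: [-36.8, -2.3, 19.4]
finger_gap: 0.196
```

```bash
python3 -c "
from arc import *
arc([0])"
```

```text
t 31.6 r 87.6 ang 89.1 yaw 87.3 z 121.0 rot [-3.1010e+00  1.5000e-03  1.5238e+00] F [-36.8  -2.3  19.4] T [-0.49  6.69  0.36] gap 0.19646906186563778 q [-0.47  0.38  1.57 -0.02  1.23 -0.42]
tangential cw F -36.7
0 rz 0.0 shift [0. 0. 0.]
```

Tangential force has reached 37 N against the stated ~20 N needed, so the lid is probably at its stop. I release and check the bar's heading from above.

>>> move_arm --moves '[{"rx": -0.006,"ry": 0,"rz": 0,"x": 0,"y": 0,"z": 0,"claw": -1},{"rx": -0.006,"ry": 0,"rz": 0,"x": 0,"y": 0,"z": 0,"claw": 0},{"rx": -0.006,"ry": 0,"rz": 0,"x": 0,"y": 0,"z": 0,"claw": 0},{"rx": -0.006,"ry": 0,"rz": 0,"x": 0,"y": 0,"z": 0,"claw": 0},{"rx": -0.006,"ry": 0,"rz": 0,"x": 0,"y": 0,"z": -0.3,"claw": 0},{"rx": -0.006,"ry": 0,"rz": 0,"x": 0,"y": 0,"z": -0.8,"claw": 0},{"rx": -0.006,"ry": 0,"rz": 0,"x": -0.5,"y": 0,"z": -1,"claw": 0},{"rx": -0.006,"ry": 0,"rz": 0,"x": -0.9,"y": 0,"z": -1,"claw": 0},{"rx": -0.006,"ry": 0,"rz": 0,"x": -0.9,"y": 0,"z": -1,"claw": 0}]'

```text
time: 32.72
position: [552.4, -302.5, 220.6]
tool_rot: [-3.138, 0.002, 1.521]
wrist_force: [0.7, 0.5, 0.3]
finger_gap: 0.5
```

```bash
python3 -c "
from arc import *
arc([0]); c=snap('wrist','23'); snap('side','23'); crop(load('side23'),250,130,430,300,4,'pics/crop25.png')"
```

```text
t 32.725 r 5.1 ang -76.1 yaw 87.1 z 220.6 rot [-3.1384e+00  2.3000e-03  1.5209e+00] F [0.7 0.5 0.3] T [-0.02  0.   -0.01] gap 0.49994085987645703 q [-0.61  0.35  1.35 -0.    1.44 -0.56]
tangential cw F -0.8
0 rz 0.0 shift [0. 0. 0.]
```

View pics/wrist23.png

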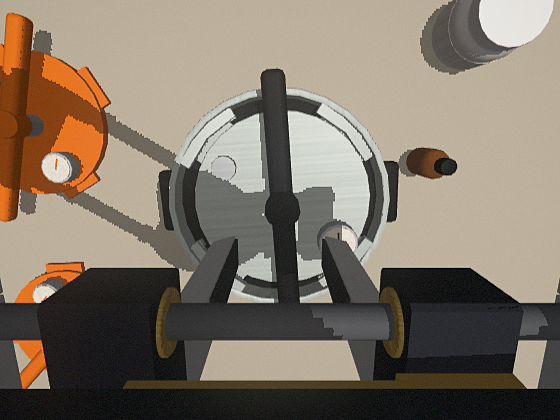

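```bash
python3 -c "
from h import *
c=load('wrist23')
crop(c,150,60,420,310,2.4,'pics/crop26.png')
L=[];Rr=[]
for v in list(range(75,185))+list(range(240,290)):
    u=np.where((c['p'][v].max(1)<50)&(np.arange(560)>255)&(np.arange(560)<302))[0]
    if len(u)>8 and len(u)<30: L.append((u[0]-.5,v)); Rr.append((u[-1]+.5,v))
for q,z in ((L,145),(Rr,145)):
    R=ray(c,q,z)[:,:2].astype(np.float32); l=cv2.fitLine(R,cv2.DIST_HUBER,0,.01,.01).ravel(); print(len(q),l,np.degrees(np.arctan2(l[1],l[0])))
m=(c['p'].max(2)<55).astype(np.uint8)
for box in ((155,165,176,240),(384,155,402,225)):
    x0,y0,x1,y1=box; v,u=np.where(m[y0:y1,x0:x1]); print('pot handle px',u.mean()+x0,v.mean()+y0,ray(c,[(u.mean()+x0,v.mean()+y0)],82))
"
```

```text
50 [ 4.4750836e-02 -9.9899817e-01  5.4711884e+02 -3.2336844e+02] -87.435104
50 [ 1.2314442e-02 -9.9992418e-01  5.6514935e+02 -3.4049588e+02] -89.29441
pot handle px 165.38036809815952 197.14928425357874 [[ 444.27350456 -293.85170391   82.        ]]
pot handle px 392.30943396226417 188.57735849056604 [[ 660.65732944 -296.15169407   82.        ]]
```

View pics/crop26.png

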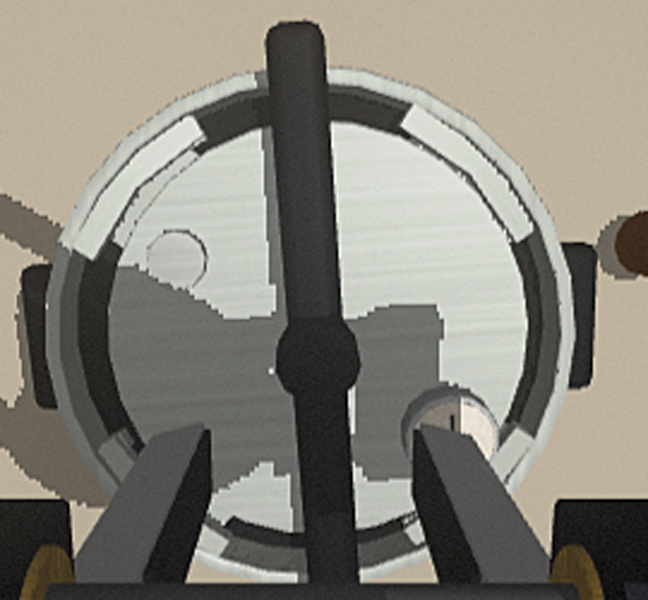

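```bash
python3 -c "
from h import *
c=load('wrist23'); g=c['p'].max(2).astype(int)
M=[]
for v in list(range(75,188))+list(range(236,292)):
    d=np.where((g[v]<55)&(np.arange(560)>240)&(np.arange(560)<310))[0]
    # longest run
    runs=np.split(d,np.where(np.diff(d)>1)[0]+1); r=max(runs,key=len) if len(d) else []
    if 14<len(r)<30: M.append((r[0],r[-1],v))
M=np.array(M); print(len(M),M[::12].tolist())
for k,nm in ((M[:,2]<190,'top'),(M[:,2]>230,'bot'),(M[:,2]>0,'all')):
  q=M[k]
  if len(q)<5: continue
  for w,col in (('L',q[:,0]-.5),('R',q[:,1]+.5),('mid',q[:,:2].mean(1))):
    R=ray(c,np.c_[col,q[:,2]],145)[:,:2].astype(np.float32); l=cv2.fitLine(R,cv2.DIST_HUBER,0,.01,.01).ravel(); print(nm,w,np.degrees(np.arctan2(l[1],l[0])).round(2),l.round(1))
# lug corners pot (z=112) and lid lugs
K=lambda P,z: ray(c,np.array(P)/2.4+[150,60],z)[:,:2]
pl=K([(62,248),(195,118),(405,110),(530,240)],111); C=np.array([553,-299.]);
a=np.degrees(np.arctan2(*(pl-C).T[::-1])); print('pot lugs ang',a)
inn=K([(88,260),(208,142),(402,128),(512,243)],111); print('pot lug inner corners',np.degrees(np.arctan2(*(inn-C).T[::-1])),np.hypot(*(inn-C).T))
"
```

```text
50 [[269, 283, 186], [274, 295, 247], [275, 296, 259], [276, 297, 271], [277, 298, 290]]
bot L -88.85 [   0.    -1.   547.8 -338.7]
bot R -88.63 [   0.    -1.   565.  -335.5]
bot mid -88.75 [   0.    -1.   556.4 -339.1]
all L -88.57 [   0.    -1.   547.7 -336.3]
all R -88.51 [   0.    -1.   565.2 -343.4]
all mid -88.69 [   0.    -1.   556.5 -342.2]
pot lugs ang [155.63745293 113.60507197  65.41741604  22.90123126]
pot lug inner corners [156.08374998 113.42560399  64.4528375   24.1744275 ] [84.33558887 78.90670064 81.71902217 80.08833362]
```

```bash
python3 -c "
from h import *
c=load('wrist23'); g=c['p'].max(2).astype(int)
print(g[120,250:300].tolist()); print(g[160,250:300].tolist())
M=[]
for v in list(range(80,190))+list(range(236,292)):
    if v<190:
        # right edge: largest positive step; 
        s=np.diff(g[v,276:300]); R=276+np.argmax(s)+.5+.0
        s2=np.diff(g[v,255:276]); Lw=255+np.argmin(s2)+.5
    else:
        d=np.where((g[v]<55)&(np.arange(560)>262)&(np.arange(560)<310))[0]; Lw=d[0]-.5; R=d[-1]+.5
    M.append((Lw,R,v))
M=np.array(M)
for k,nm in ((M[:,2]<190,'top'),(M[:,2]>230,'bot'),(M[:,2]>0,'all')):
  for w,col in (('R',M[k,1]),):
    P=ray(c,np.c_[col,M[k,2]],149)[:,:2].astype(np.float32); l=cv2.fitLine(P,cv2.DIST_HUBER,0,.01,.01).ravel(); print(nm,w,np.degrees(np.arctan2(l[1],l[0])).round(2),l.round(2))
for z in (141,145,149): print(z,ray(c,[(150+297.5/2.4,60+40/2.4),(150+334/2.4,60+570/2.4)],z)[:,:2])
"
```

```text
[210, 213, 210, 207, 210, 211, 209, 213, 230, 104, 111, 115, 117, 129, 40, 48, 50, 53, 53, 56, 59, 59, 58, 58, 57, 61, 55, 58, 61, 63, 63, 64, 57, 57, 59, 50, 44, 20, 252, 228, 222, 220, 220, 220, 220, 221, 221, 220, 220, 220]
[204, 207, 207, 206, 205, 207, 206, 209, 208, 208, 219, 158, 107, 109, 116, 114, 126, 44, 42, 49, 49, 55, 53, 54, 58, 57, 52, 57, 59, 58, 58, 59, 62, 64, 59, 55, 52, 50, 49, 39, 100, 232, 217, 215, 214, 211, 215, 213, 212, 214]
top R -88.73 [ 2.0000e-02 -1.0000e+00  5.6296e+02 -2.3920e+02]
bot R -88.42 [ 3.0000e-02 -1.0000e+00  5.6494e+02 -3.3507e+02]
all R -88.74 [ 2.0000e-02 -1.0000e+00  5.6354e+02 -2.6674e+02]
141 [[ 554.38935078 -199.77670724]
 [ 557.87064419 -373.4695789 ]]
145 [[ 554.43221217 -200.37549829]
 [ 557.8594812  -371.37292092]]
149 [[ 554.47507355 -200.97428934]
 [ 557.8483182  -369.27626294]]
```

The bar stands at 91.25° while the pot's lugs and handles give about -0.6°, so it is roughly 1.5-2° short of home. I re-grip near the end and turn further.

```bash
python3 -c "
from h import *
to([552.3,-207,150,91.2])"
```

```text
t 32.825 pos [ 552.3 -299.5  220.4] rot [-3.1375e+00 -1.0000e-04  1.5232e+00] F [-1.1  0.4 -1.1] gap 0.5
shift [ 0.924 -0.041  0.704]
turn [-0.0006 -0.     -0.0109]
```

>>> move_arm --moves '[{"rx": -0.0006,"ry": 0,"rz": -0.011,"x": 0.45,"y": -0.02,"z": 0.1,"claw": 0},{"rx": -0.0006,"ry": 0,"rz": -0.011,"x": 0.9,"y": -0.04,"z": 0.4,"claw": 0},{"rx": -0.0006,"ry": 0,"rz": -0.011,"x": 0.925,"y": -0.04,"z": 0.7,"claw": 0},{"rx": -0.0006,"ry": 0,"rz": -0.011,"x": 0.925,"y": -0.04,"z": 0.7,"claw": 0},{"rx": -0.0006,"ry": 0,"rz": -0.011,"x": 0.925,"y": -0.04,"z": 0.7,"claw": 0}]'

```text
time: 33.45
position: [553.1, -206.8, 151.4]
tool_rot: [3.141, 0.0, 1.593]
wrist_force: [-0.3, -0.2, 0.3]
finger_gap: 0.501
```

```bash
python3 -c "
from h import *
to([552.3,-207,122.5,91.2]); snap('wrist','24')"
```

```text
t 33.45 pos [ 553.1 -206.8  151.4] rot [3.1407e+00 3.0000e-04 1.5930e+00] F [-0.3 -0.2  0.3] gap 0.501
shift [-0.002 -0.008  0.289]
turn [0.0001 0.0001 0.0002]
```

View pics/wrist24.png

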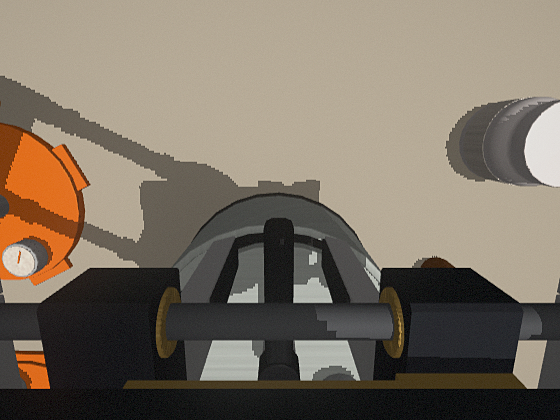

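>>> move_arm --moves '[{"rx": 0,"ry": 0,"rz": 0,"x": 0,"y": -0.008,"z": 0.15,"claw": 0},{"rx": 0,"ry": 0,"rz": 0,"x": 0,"y": -0.008,"z": 0.29,"claw": 0},{"rx": 0,"ry": 0,"rz": 0,"x": 0,"y": -0.008,"z": 0.29,"claw": -0.3},{"rx": 0,"ry": 0,"rz": 0,"x": 0,"y": -0.008,"z": 0.29,"claw": -1},{"rx": 0,"ry": 0,"rz": 0,"x": 0,"y": -0.008,"z": 0.29,"claw": -1},{"rx": 0,"ry": 0,"rz": 0,"x": 0,"y": -0.008,"z": 0.29,"claw": -1},{"rx": 0,"ry": 0,"rz": 0,"x": 0,"y": -0.008,"z": 0.29,"claw": -1},{"rx": 0,"ry": 0,"rz": 0,"x": 0,"y": -0.008,"z": 0.29,"claw": -1}]'

```text
time: 34.5
position: [552.4, -207.5, 123.0]
tool_rot: [3.14, 0.001, 1.593]
wrist_force: [-1.9, -0.4, 2.6]
finger_gap: 0.191
```

```bash
python3 -c "
from arc import *
arc([0])"
```

```text
t 34.5 r 90.1 ang 89.2 yaw 91.3 z 123.0 rot [3.1400e+00 1.3000e-03 1.5926e+00] F [-1.9 -0.4  2.6] T [-0.12  0.4   0.03] gap 0.19081278370864563 q [-0.48  0.35  1.6  -0.    1.18 -0.5 ]
tangential cw F -1.9
0 rz 0.0 shift [0. 0. 0.]
```

>>> move_arm --moves '[{"rx": 0,"ry": 0,"rz": 0.002,"x": 0,"y": 0.06,"z": -0.01,"claw": -1},{"rx": 0,"ry": 0,"rz": 0.004,"x": 0,"y": 0.12,"z": -0.02,"claw": -1},{"rx": 0,"ry": 0,"rz": 0.0056,"x": 0,"y": 0.17,"z": -0.02,"claw": -1},{"rx": 0,"ry": 0,"rz": 0.0056,"x": 0,"y": 0.2,"z": -0.02,"claw": -1},{"rx": 0,"ry": 0,"rz": 0.0056,"x": 0,"y": 0.2,"z": -0.02,"claw": -1},{"rx": 0,"ry": 0,"rz": 0.0056,"x": 0,"y": 0.2,"z": -0.02,"claw": -1}]'

```text
time: 35.25
position: [552.5, -207.5, 122.6]
tool_rot: [-3.102, 0.001, 1.561]
wrist_force: [-35.7, -6.1, 11.8]
finger_gap: 0.193
```

```bash
python3 -c "
from arc import *
arc([0]); snap('side','25'); snap('scene','25')"
```

```text
t 35.25 r 90.1 ang 89.2 yaw 89.4 z 122.6 rot [-3.1022e+00  1.2000e-03  1.5606e+00] F [-35.7  -6.1  11.8] T [-1.13  6.27  0.32] gap 0.19259876722955194 q [-0.46  0.37  1.57 -0.02  1.23 -0.45]
tangential cw F -35.6
0 rz 0.0 shift [0. 0. 0.]
```

At 36 N the bar did not move, while earlier each increase of force did turn it. I push harder with some twist, still well below the wrist limit.

>>> move_arm --moves '[{"rx": -0.006,"ry": 0,"rz": 0.004,"x": 0,"y": 0.18,"z": 0,"claw": -1},{"rx": -0.006,"ry": 0,"rz": 0.008,"x": 0,"y": 0.22,"z": 0,"claw": -1},{"rx": -0.006,"ry": 0,"rz": 0.012,"x": 0,"y": 0.25,"z": 0,"claw": -1},{"rx": -0.006,"ry": 0,"rz": 0.012,"x": 0,"y": 0.27,"z": 0,"claw": -1},{"rx": -0.006,"ry": 0,"rz": 0.012,"x": 0,"y": 0.27,"z": 0,"claw": -1}]'

```text
time: 35.98
position: [553.4, -208.1, 121.8]
tool_rot: [-3.088, 0.007, 1.49]
wrist_force: [-47.7, -4.4, 32.2]
finger_gap: 0.201
```

```bash
python3 -c "
from arc import *
arc([0])"
```

```text
t 35.975 r 89.5 ang 88.6 yaw 85.4 z 121.8 rot [-3.0878  0.0068  1.4898] F [-47.7  -4.4  32.2] T [-0.8   9.16  0.5 ] gap 0.2008695186725111 q [-0.46  0.38  1.56 -0.03  1.25 -0.37]
tangential cw F -47.6
0 rz 0.0 shift [0. 0. 0.]
```

>>> move_arm --moves '[{"rx": -0.008,"ry": 0,"rz": 0,"x": 0,"y": 0.22,"z": -0.04,"claw": -1},{"rx": -0.008,"ry": 0,"rz": 0,"x": 0,"y": 0.26,"z": -0.06,"claw": -1},{"rx": -0.008,"ry": 0,"rz": 0,"x": 0,"y": 0.3,"z": -0.06,"claw": -1},{"rx": -0.008,"ry": 0,"rz": 0,"x": 0,"y": 0.32,"z": -0.06,"claw": -1},{"rx": -0.008,"ry": 0,"rz": 0,"x": 0,"y": 0.32,"z": -0.06,"claw": -1}]'

```text
time: 36.6
position: [553.3, -208.1, 121.9]
tool_rot: [-3.071, 0.005, 1.494]
wrist_force: [-53.0, -2.1, 20.3]
finger_gap: 0.202
```

```bash
python3 -c "
from arc import *
arc([0])"
```

```text
t 36.6 r 89.5 ang 88.6 yaw 85.6 z 121.9 rot [-3.0706  0.0049  1.4938] F [-53.   -2.1  20.3] T [-0.49  9.98  0.41] gap 0.2017217903345573 q [-0.46  0.39  1.54 -0.03  1.27 -0.37]
tangential cw F -52.9
0 rz 0.0 shift [ 0. -0.  0.]
```

Force rose 5 N with no movement, so this looks like the stop. I unload, release, rise and measure the heading again.

>>> move_arm --moves '[{"rx": -0.011,"ry": 0,"rz": -0.006,"x": 0,"y": 0.1,"z": 0,"claw": -1},{"rx": -0.011,"ry": 0,"rz": -0.012,"x": 0,"y": 0,"z": 0,"claw": -1},{"rx": -0.011,"ry": 0,"rz": -0.012,"x": 0,"y": 0,"z": 0,"claw": 0},{"rx": -0.011,"ry": 0,"rz": -0.012,"x": 0,"y": 0,"z": 0,"claw": 0},{"rx": -0.011,"ry": 0,"rz": -0.012,"x": 0,"y": 0,"z": 0,"claw": 0},{"rx": -0.011,"ry": 0,"rz": -0.012,"x": 0,"y": 0,"z": -0.3,"claw": 0},{"rx": -0.011,"ry": 0,"rz": -0.012,"x": 0,"y": 0,"z": -0.8,"claw": 0},{"rx": -0.011,"ry": 0,"rz": -0.012,"x": -0.5,"y": 0,"z": -1,"claw": 0},{"rx": -0.011,"ry": 0,"rz": -0.012,"x": -0.95,"y": 0,"z": -1,"claw": 0},{"rx": -0.011,"ry": 0,"rz": -0.012,"x": -0.95,"y": 0,"z": -1,"claw": 0},{"rx": -0.011,"ry": 0,"rz": -0.012,"x": -0.95,"y": 0,"z": -1,"claw": 0}]'

```text
time: 37.98
position: [553.1, -302.3, 221.5]
tool_rot: [-3.139, 0.001, 1.569]
wrist_force: [-0.1, 0.1, 0.3]
finger_gap: 0.501
```

```bash
python3 -c "
from h import *
to([552,-310,250,90]); c=snap('wrist','26'); snap('side','26'); snap('scene','26')
crop(c,150,60,420,310,2.4,'pics/crop27.png')"
```

```text
t 37.975 pos [ 553.1 -302.3  221.5] rot [-3.1386e+00  6.0000e-04  1.5688e+00] F [-0.1  0.1  0.3] gap 0.501
shift [-0.078 -0.012 -0.285]
turn [-0.0005  0.0001 -0.0003]
```

View pics/crop27.png

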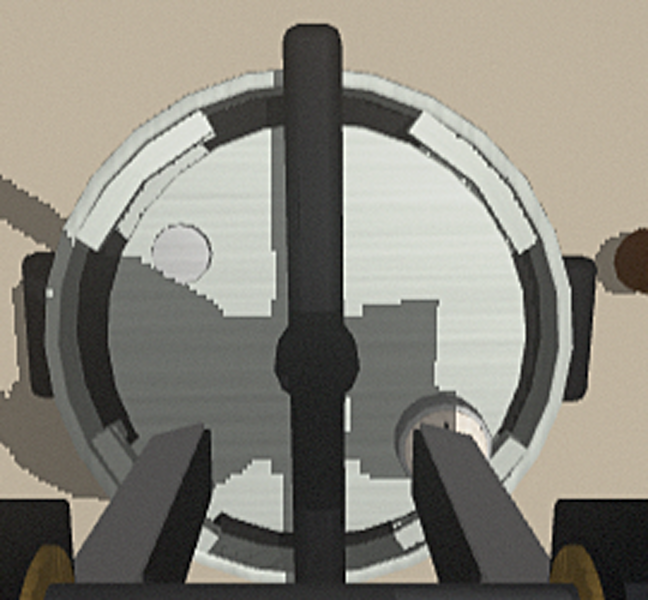

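```bash
cat > hd.py <<'E'
from h import *
def head(n,vt=(80,185),vb=(236,290)):
    c=load(n); g=c['p'].max(2).astype(int); E=[]
    for v in list(range(*vt))+list(range(*vb)):
        s=np.diff(g[v,282:305]); 
        if s.max()>50: E.append((282+np.argmax(s>50)+.5,v))
    P=ray(c,E,149)[:,:2].astype(np.float32); l=cv2.fitLine(P,cv2.DIST_HUBER,0,.01,.01).ravel(); h=np.degrees(np.arctan2(l[1],l[0]))%180
    print(n,'bar R edge heading',h.round(2),len(E))
    X=cloud(c); V=c['p'].max(2); Z=X[...,2]
    Q=[]
    for sx in(-1,1):
        m=(V<75)&(Z>74)&(Z<88)&(abs(X[...,1]+298)<45)&(sx*(X[...,0]-552)>97)&(sx*(X[...,0]-552)<122); v,u=np.where(m)
        Pm=X[m]; Q.append([(Pm[:,0].min()+Pm[:,0].max())/2,(np.percentile(Pm[:,1],2)+np.percentile(Pm[:,1],98))/2]); print(len(Pm),np.percentile(Pm[:,1],[2,98]).round(1))
    Q=np.array(Q); d=Q[1]-Q[0]; print('pot heading handles',np.degrees(np.arctan2(d[1],d[0])).round(2),Q.round(1).tolist())
E
python3 -c "
from hd import *
head('wrist23'); head('wrist26')"
```

```text
wrist23 bar R edge heading 91.31 139
512 [-325.9 -269.5]
565 [-327.3 -271.2]
pot heading handles -0.42 [[444.6, -297.7], [660.1, -299.3]]
wrist26 bar R edge heading 90.93 136
528 [-325.8 -269.8]
541 [-327.  -271.4]
pot heading handles -0.37 [[444.6, -297.8], [660.3, -299.2]]
```

The bar is at 90.9° and the pot at -0.4°, so home is 89.6°: about 1° still missing, close to the measurement error. The sideways push probably rubs the collar, so I go once more with a longer lever at the very end of the bar.

>>> move_arm --moves '[{"rx": -0.0005,"ry": 0,"rz": -0.003,"x": 0.45,"y": 0,"z": 0.1,"claw": 0},{"rx": -0.0005,"ry": 0,"rz": -0.003,"x": 0.9,"y": 0,"z": 0.4,"claw": 0},{"rx": -0.0005,"ry": 0,"rz": -0.003,"x": 0.99,"y": 0,"z": 0.7,"claw": 0},{"rx": -0.0005,"ry": 0,"rz": -0.003,"x": 0.99,"y": 0,"z": 0.7,"claw": 0},{"rx": -0.0005,"ry": 0,"rz": -0.003,"x": 0.99,"y": 0,"z": 0.7,"claw": 0}]'

```text
time: 38.75
position: [554.0, -203.1, 152.9]
tool_rot: [3.139, 0.003, 1.59]
wrist_force: [0.5, -0.4, -0.3]
finger_gap: 0.501
```

```bash
python3 -c "
from h import *
to([553.2,-201.5,122,90.9])"
```

```text
t 38.75 pos [ 554.  -203.1  152.9] rot [3.1394e+00 2.5000e-03 1.5898e+00] F [ 0.5 -0.4 -0.3] gap 0.501
shift [ 0.016 -0.008  0.309]
turn [0.0003 0.0004 0.0005]
```

>>> move_arm --moves '[{"rx": 0,"ry": 0,"rz": 0,"x": 0.016,"y": -0.008,"z": 0.15,"claw": 0},{"rx": 0,"ry": 0,"rz": 0,"x": 0.016,"y": -0.008,"z": 0.3,"claw": 0},{"rx": 0,"ry": 0,"rz": 0,"x": 0.016,"y": -0.008,"z": 0.31,"claw": -0.3},{"rx": 0,"ry": 0,"rz": 0,"x": 0.016,"y": -0.008,"z": 0.31,"claw": -1},{"rx": 0,"ry": 0,"rz": 0,"x": 0.016,"y": -0.008,"z": 0.31,"claw": -1},{"rx": 0,"ry": 0,"rz": 0,"x": 0.016,"y": -0.008,"z": 0.31,"claw": -1},{"rx": 0,"ry": 0,"rz": 0,"x": 0.016,"y": -0.008,"z": 0.31,"claw": -1}]'

```text
time: 39.62
position: [553.1, -201.8, 122.2]
tool_rot: [3.139, 0.003, 1.59]
wrist_force: [-1.3, -0.6, 1.7]
finger_gap: 0.187
```

>>> move_arm --moves '[{"rx": 0,"ry": 0,"rz": 0.004,"x": 0,"y": 0.06,"z": -0.01,"claw": -1},{"rx": -0.002,"ry": 0,"rz": 0.008,"x": 0,"y": 0.12,"z": -0.02,"claw": -1},{"rx": -0.004,"ry": 0,"rz": 0.012,"x": 0,"y": 0.17,"z": -0.04,"claw": -1},{"rx": -0.006,"ry": 0,"rz": 0.016,"x": 0,"y": 0.22,"z": -0.06,"claw": -1},{"rx": -0.006,"ry": 0,"rz": 0.02,"x": 0,"y": 0.26,"z": -0.06,"claw": -1},{"rx": -0.006,"ry": 0,"rz": 0.02,"x": 0,"y": 0.3,"z": -0.06,"claw": -1},{"rx": -0.006,"ry": 0,"rz": 0.02,"x": 0,"y": 0.3,"z": -0.06,"claw": -1}]'

```text
time: 40.5
position: [553.7, -202.5, 121.9]
tool_rot: [-3.12, 0.007, 1.47]
wrist_force: [-47.8, -11.7, 7.8]
finger_gap: 0.198
```

```bash
python3 -c "
from arc import *
arc([0])"
```

```text
t 40.5 r 95.1 ang 88.5 yaw 84.2 z 121.9 rot [-3.1201  0.0069  1.4703] F [-47.8 -11.7   7.8] T [-2.07  8.8   0.56] gap 0.19848883161877023 q [-0.46  0.36  1.59 -0.02  1.21 -0.35]
tangential cw F -47.5
0 rz 0.0 shift [ 0. -0. -0.]
```

>>> move_arm --moves '[{"rx": -0.004,"ry": 0,"rz": 0.004,"x": 0.02,"y": 0.25,"z": -0.06,"claw": -1},{"rx": -0.006,"ry": 0,"rz": 0.008,"x": 0.03,"y": 0.3,"z": -0.06,"claw": -1},{"rx": -0.008,"ry": 0,"rz": 0.008,"x": 0.03,"y": 0.34,"z": -0.06,"claw": -1},{"rx": -0.008,"ry": 0,"rz": 0.008,"x": 0.03,"y": 0.37,"z": -0.06,"claw": -1},{"rx": -0.008,"ry": 0,"rz": 0.008,"x": 0.03,"y": 0.37,"z": -0.06,"claw": -1}]'

```text
time: 41.12
position: [553.9, -203.0, 121.4]
tool_rot: [-3.094, 0.015, 1.426]
wrist_force: [-61.2, -9.6, 18.6]
finger_gap: 0.211
```

```bash
python3 -c "
from arc import *
arc([0])"
```

```text
t 41.125 r 94.7 ang 88.4 yaw 81.7 z 121.4 rot [-3.0941  0.015   1.4264] F [-61.2  -9.6  18.6] T [-1.56 11.42  0.46] gap 0.21137621570935866 q [-0.45  0.38  1.57 -0.03  1.24 -0.29]
tangential cw F -60.9
0 rz 0.0 shift [0. 0. 0.]
```

+13 N gave only 0.2 mm: a hard stop. I unload, release, rise and check.

>>> move_arm --moves '[{"rx": -0.007,"ry": 0.002,"rz": -0.012,"x": 0,"y": 0.12,"z": 0,"claw": -1},{"rx": -0.007,"ry": 0.002,"rz": -0.022,"x": 0,"y": 0,"z": 0,"claw": -1},{"rx": -0.007,"ry": 0.002,"rz": -0.022,"x": 0,"y": 0,"z": 0,"claw": 0},{"rx": -0.007,"ry": 0.002,"rz": -0.022,"x": 0,"y": 0,"z": 0,"claw": 0},{"rx": -0.007,"ry": 0.002,"rz": -0.022,"x": 0,"y": 0,"z": 0,"claw": 0},{"rx": -0.007,"ry": 0.002,"rz": -0.022,"x": 0,"y": 0,"z": -0.3,"claw": 0},{"rx": -0.007,"ry": 0.002,"rz": -0.022,"x": 0,"y": 0,"z": -0.8,"claw": 0},{"rx": -0.007,"ry": 0.002,"rz": -0.022,"x": -0.5,"y": 0,"z": -1,"claw": 0},{"rx": -0.007,"ry": 0.002,"rz": -0.022,"x": -0.95,"y": 0,"z": -1,"claw": 0},{"rx": -0.007,"ry": 0.002,"rz": -0.022,"x": -0.95,"y": 0,"z": -1,"claw": 0},{"rx": -0.007,"ry": 0.002,"rz": -0.022,"x": -0.95,"y": 0,"z": -1,"claw": 0}]'

```text
time: 42.5
position: [545.2, -295.5, 222.2]
tool_rot: [-3.137, -0.003, 1.564]
wrist_force: [-0.4, 0.2, 1.0]
finger_gap: 0.497
```

```bash
python3 -c "
from hd import *
to([552,-310,250,90]); c=snap('wrist','27'); snap('side','27'); snap('scene','27')
crop(c,150,60,420,310,2.4,'pics/crop28.png')
crop(load('side27'),130,100,430,320,2.6,'pics/crop29.png')
head('wrist27')"
```

```text
t 42.5 pos [ 545.2 -295.5  222.2] rot [-3.1365e+00 -2.6000e-03  1.5639e+00] F [-0.4  0.2  1. ] gap 0.497
shift [-0.143  0.068 -0.279]
turn [-0.0008 -0.0004 -0.0011]
wrist27 bar R edge heading 90.51 139
582 [-325.6 -269.5]
489 [-326.4 -271.3]
pot heading handles -0.35 [[444.9, -297.6], [660.9, -298.9]]
```

View pics/crop28.png

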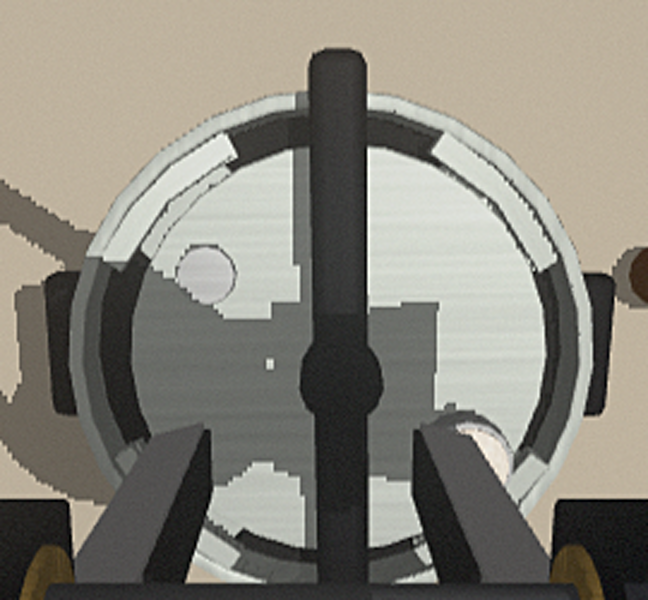

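View pics/crop29.png

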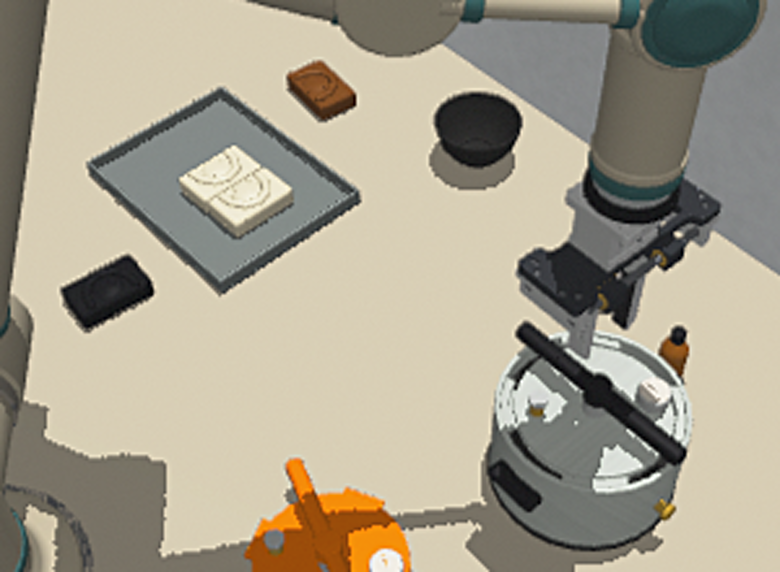

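The bar now reads 90.5° against 89.65° home, with the lid pushed hard to the collar's +x side. I finish from the opposite bar end, which pushes towards -x and also recentres the lid.

```bash
python3 -c "
from h import *
to([555.2,-393,152,90.5])"
```

```text
t 42.65 pos [ 545.4 -294.8  222.5] rot [-3.1368e+00 -2.0000e-03  1.5656e+00] F [-0.8  0.2 -0.3] gap 0.502
shift [-0.983  0.107  0.703]
turn [-0.0008 -0.0003 -0.0022]
```

>>> move_arm --moves '[{"rx": -0.0008,"ry": 0,"rz": -0.002,"x": -0.45,"y": 0.05,"z": 0.05,"claw": 0},{"rx": -0.0008,"ry": 0,"rz": -0.002,"x": -0.85,"y": 0.1,"z": 0.2,"claw": 0},{"rx": -0.0008,"ry": 0,"rz": -0.002,"x": -0.98,"y": 0.107,"z": 0.55,"claw": 0},{"rx": -0.0008,"ry": 0,"rz": -0.002,"x": -0.98,"y": 0.107,"z": 0.7,"claw": 0},{"rx": -0.0008,"ry": 0,"rz": -0.002,"x": -0.98,"y": 0.107,"z": 0.7,"claw": 0},{"rx": -0.0008,"ry": 0,"rz": -0.002,"x": -0.98,"y": 0.107,"z": 0.7,"claw": 0}]'

```text
time: 43.4
position: [556.0, -392.1, 153.8]
tool_rot: [3.14, -0.001, 1.579]
wrist_force: [0.1, 0.6, 1.2]
finger_gap: 0.498
```

```bash
python3 -c "
from h import *
to([555.2,-393,122,90.5]); snap('side','28'); snap('wrist','28'); crop(load('side28'),270,120,450,300,3.3,'pics/crop30.png')"
```

```text
t 43.4 pos [ 556.  -392.1  153.8] rot [ 3.1396e+00 -8.0000e-04  1.5793e+00] F [0.1 0.6 1.2] gap 0.498
shift [-0.009 -0.009  0.318]
turn [ 0.0003 -0.0001 -0.    ]
```

View pics/wrist28.png

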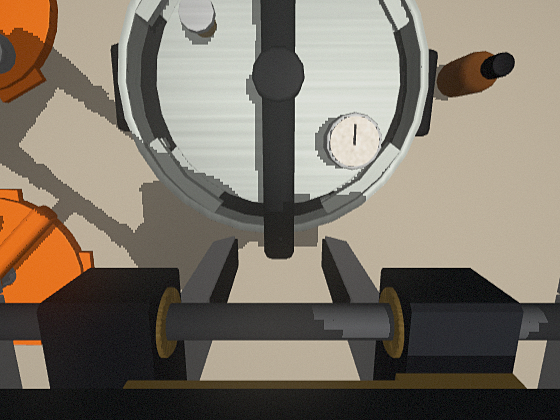

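View pics/crop30.png

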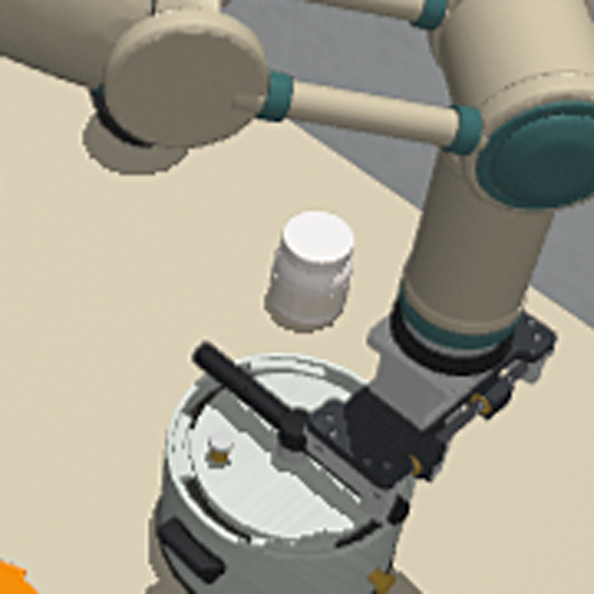

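>>> move_arm --moves '[{"rx": 0,"ry": 0,"rz": 0,"x": -0.005,"y": -0.008,"z": 0.15,"claw": 0},{"rx": 0,"ry": 0,"rz": 0,"x": -0.005,"y": -0.008,"z": 0.3,"claw": 0},{"rx": 0,"ry": 0,"rz": 0,"x": -0.005,"y": -0.008,"z": 0.32,"claw": -0.3},{"rx": 0,"ry": 0,"rz": 0,"x": -0.005,"y": -0.008,"z": 0.32,"claw": -1},{"rx": 0,"ry": 0,"rz": 0,"x": -0.005,"y": -0.008,"z": 0.32,"claw": -1},{"rx": 0,"ry": 0,"rz": 0,"x": -0.005,"y": -0.008,"z": 0.32,"claw": -1},{"rx": 0,"ry": 0,"rz": 0,"x": -0.005,"y": -0.008,"z": 0.32,"claw": -1}]'

```text
time: 44.38
position: [555.7, -393.3, 122.4]
tool_rot: [3.138, 0.001, 1.579]
wrist_force: [0.1, -0.3, 0.2]
finger_gap: 0.187
```

>>> move_arm --moves '[{"rx": 0,"ry": 0,"rz": 0.002,"x": 0,"y": -0.05,"z": 0,"claw": -1},{"rx": 0.002,"ry": 0,"rz": 0.003,"x": 0,"y": -0.1,"z": -0.01,"claw": -1},{"rx": 0.004,"ry": 0,"rz": 0.004,"x": 0,"y": -0.15,"z": -0.02,"claw": -1},{"rx": 0.004,"ry": 0,"rz": 0.004,"x": 0,"y": -0.2,"z": -0.02,"claw": -1},{"rx": 0.004,"ry": 0,"rz": 0.004,"x": 0,"y": -0.2,"z": -0.02,"claw": -1},{"rx": 0.004,"ry": 0,"rz": 0.004,"x": 0,"y": -0.2,"z": -0.02,"claw": -1}]'

```text
time: 45.12
position: [550.9, -393.6, 122.5]
tool_rot: [3.135, 0.002, 1.553]
wrist_force: [31.1, -1.7, -21.4]
finger_gap: 0.187
```

```bash
python3 -c "
from arc import *
arc([0])"
```

```text
t 45.125 r 96.0 ang -90.2 yaw 89.0 z 122.5 rot [3.1347e+00 2.1000e-03 1.5531e+00] F [ 31.1  -1.7 -21.4] T [-0.1  -5.53  0.15] gap 0.18657868729863378 q [-0.72  0.47  1.4   0.    1.26 -0.71]
tangential cw F -31.1
0 rz 0.0 shift [0. 0. 0.]
```

>>> move_arm --moves '[{"rx": 0.002,"ry": 0,"rz": 0.001,"x": 0,"y": -0.16,"z": 0.02,"claw": -1},{"rx": 0.003,"ry": 0,"rz": 0.002,"x": 0,"y": -0.2,"z": 0.03,"claw": -1},{"rx": 0.004,"ry": 0,"rz": 0.002,"x": 0,"y": -0.24,"z": 0.04,"claw": -1},{"rx": 0.004,"ry": 0,"rz": 0.002,"x": 0,"y": -0.28,"z": 0.04,"claw": -1},{"rx": 0.004,"ry": 0,"rz": 0.002,"x": 0,"y": -0.28,"z": 0.04,"claw": -1}]'

```text
time: 45.75
position: [549.8, -393.9, 122.1]
tool_rot: [3.106, 0.007, 1.538]
wrist_force: [49.9, 4.3, -12.5]
finger_gap: 0.192
```

```bash
python3 -c "
from arc import *
arc([0])"
```

```text
t 45.75 r 96.3 ang -90.8 yaw 88.1 z 122.1 rot [3.106  0.0073 1.5382] F [ 49.9   4.3 -12.5] T [ 0.75 -8.56  0.24] gap 0.19216663650716062 q [-0.73  0.46  1.43  0.02  1.22 -0.71]
tangential cw F -49.9
0 rz 0.0 shift [0. 0. 0.]
```

>>> move_arm --moves '[{"rx": 0.006,"ry": 0.001,"rz": -0.003,"x": 0,"y": -0.1,"z": 0,"claw": -1},{"rx": 0.006,"ry": 0.001,"rz": -0.005,"x": 0,"y": 0,"z": 0,"claw": -1},{"rx": 0.006,"ry": 0.001,"rz": -0.005,"x": 0,"y": 0,"z": 0,"claw": 0},{"rx": 0.006,"ry": 0.001,"rz": -0.005,"x": 0,"y": 0,"z": 0,"claw": 0},{"rx": 0.006,"ry": 0.001,"rz": -0.005,"x": 0,"y": 0,"z": 0,"claw": 0},{"rx": 0.006,"ry": 0.001,"rz": -0.005,"x": 0,"y": 0,"z": -0.3,"claw": 0},{"rx": 0.006,"ry": 0.001,"rz": -0.005,"x": 0,"y": 0,"z": -0.8,"claw": 0},{"rx": 0.006,"ry": 0.001,"rz": -0.005,"x": 0.5,"y": 0,"z": -1,"claw": 0},{"rx": 0.006,"ry": 0.001,"rz": -0.005,"x": 0.95,"y": 0,"z": -1,"claw": 0},{"rx": 0.006,"ry": 0.001,"rz": -0.005,"x": 0.95,"y": 0,"z": -1,"claw": 0},{"rx": 0.006,"ry": 0.001,"rz": -0.005,"x": 0.95,"y": 0,"z": -1,"claw": 0}]'

```text
time: 47.12
position: [549.2, -298.6, 221.5]
tool_rot: [-3.139, 0.002, 1.57]
wrist_force: [0.5, 0.1, -0.1]
finger_gap: 0.506
```

```bash
python3 -c "
from hd import *
to([552,-302,221,90]); c=snap('wrist','29')
crop(c,150,60,420,310,2.4,'pics/crop31.png')
head('wrist29')"
```

```text
t 47.125 pos [ 549.2 -298.6  221.5] rot [-3.1395e+00  2.5000e-03  1.5698e+00] F [ 0.5  0.1 -0.1] gap 0.506
shift [-0.034  0.028  0.005]
turn [-0.0003  0.0004 -0.0002]
wrist29 bar R edge heading 89.33 138
556 [-325.6 -269.8]
509 [-326.6 -271.1]
pot heading handles -0.31 [[444.7, -297.7], [660.3, -298.9]]
```

View pics/crop31.png

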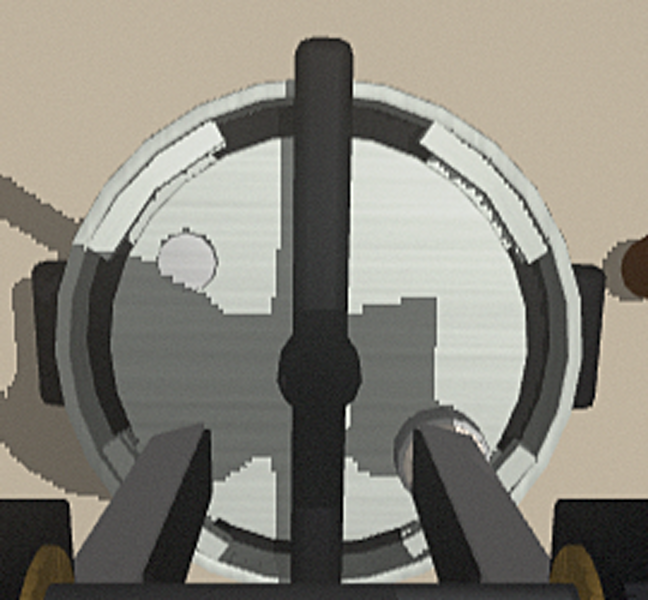

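The bar reads 89.3° against an expected 89.7°, so it is fully home within error, and the lid is centred. I rise clear and do a final overview.

>>> move_arm --moves '[{"rx": 0,"ry": 0,"rz": 0,"x": 0.2,"y": 0,"z": -0.4,"claw": 0},{"rx": 0,"ry": 0,"rz": 0,"x": 0.4,"y": 0,"z": -0.7,"claw": 0},{"rx": 0,"ry": 0,"rz": 0,"x": 0.4,"y": 0,"z": -0.7,"claw": 0},{"rx": 0,"ry": 0,"rz": 0,"x": 0.4,"y": 0,"z": -0.7,"claw": 0}]'

```text
time: 47.68
position: [548.9, -260.0, 289.6]
tool_rot: [-3.137, 0.002, 1.568]
wrist_force: [-0.1, -0.2, 0.0]
finger_gap: 0.497
```

```bash
python3 -c "
from m import *
s=manip.get_state(); print(s['time'],s['position'],s['wrist_force'])
c=snap('side','30'); d=load('side0')
snap('scene','30'); meas('side30',93,(552,-298)); meas('scene30',93,(552,-298))
X=cloud(c); m=(abs(np.hypot(X[...,0]-552,X[...,1]+298)-65)<10)&(X[...,2]>95)&(X[...,2]<112); print('disc top z',np.median(X[m][:,2]), 'plane',np.linalg.lstsq(np.c_[X[m][:,:2],np.ones(m.sum())],X[m][:,2],rcond=None)[0].round(4))
"
```

```text
47.675 [ 548.92371898 -260.0029091   289.58695884] [-0.1189089  -0.18335569  0.01784863]
side30 lid [ 553.1 -297.5] 94 rms 3.54 z 105.2 ang -180.0 178.0
side30 pot [ 550.4 -298.5] 101 rms 2.51 z 111.2 ang -177.0 178.0
scene30 lid [ 550.2 -297.5] 79 rms 4.84 z 104.2 ang -176.0 178.0
scene30 pot [ 553.3 -297.2] 82 rms 3.32 z 109.8 ang -172.0 180.0
disc top z 105.49411918250297 plane [ 5.000000e-04 -1.900000e-03  1.046662e+02]
```

View pics/side30.png

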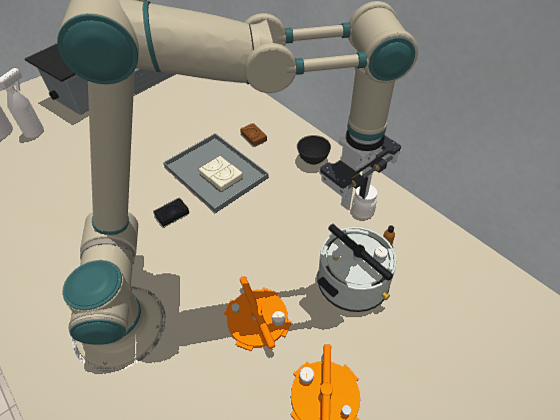

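View pics/scene30.png

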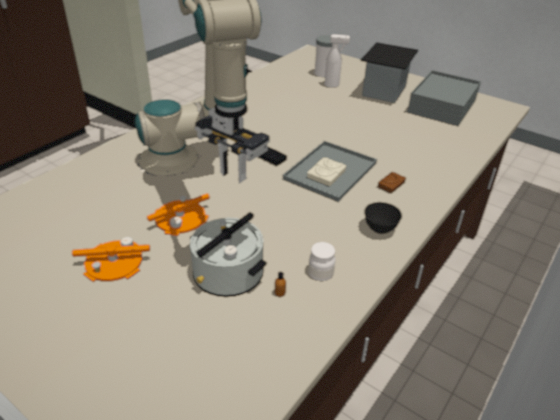

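All is as wanted: the lid is level and home on the pot at side (357,262), the bare casts are in the tray at (221,173), and the bystanders have not moved. I hand the job in.

```bash
python3 -c "
from station import manip
print(manip.close_job())"
```

```text
the job is handed in; nothing more can be done
None
```

The denture cast is in the pressure pot and the lid is on and turned home; I handed the job in at about 48 s of the 72 s allowed.

**Cast:** I pushed it 48 mm out of the row, gripped it by the plaster base and set it down softly on the grid. It lay flat, denture up, when I last saw it before closing the lid. I saw no contact with the denture in any picture.

**Lid:** I lowered it into the collar, released it and rose clear. Then I took the bar near one end and turned it clockwise until it resisted.

**Turn not home at first:** Two checks after releasing showed it 1 to 2° short. I re-gripped the same end and pushed up to about 61 N, which still left it 0.9° short. The lid seemed to rub on one side of the collar, so I finished from the opposite end with about 50 N.

**Last checks:**
- **Bar heading:** it is 89.3°, where fully home would be about 89.7°, which is within my measuring error of roughly 0.5 to 1°.
- **Lid seating:** the lid is level, with its top at about 105 mm.
- **Other things:** the two bare casts are in the tray and everything else is where it was. The gripper was clear, with no force on it.

**Disagreement:** the side and scene cameras' circle fits for the lid and pot centres differ by about 3 mm, in opposite directions. I treated this as fit noise.

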